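Set up the hanging spice rail under the window

ROBOT

A 6-joint arm with a two-finger parallel gripper is mounted at the origin on the work surface. World frame = base frame: x ahead of the robot, y to its left, z up, the work surface at z = 0. Lengths are in m, angles in rad, forces in N, time in s.
With the tool pointing down it reaches from about 0.35 to 0.85 m from the base axis. Payload 8.1 kg.
Tool frame: the origin (TCP) lies on the mounting face of the last link; the fingertips stand 186 mm ahead of it and the grasp point (between the pads) lies 167 mm ahead of it (grip_point_offset is the distance from the TCP to the grasp point, in m); z points along the fingers, y is the direction in which the jaws open and shut (so a half turn about z gives the same grasp; the last joint's range is limited). The gripper opens to 93 mm and grips with 3 to 60 N. Pads are 15 mm wide; open, the fingers measure 128 mm over their backs; the gripper's body (75 mm by 188 mm) begins 65 mm behind the grasp point.
Start: joints at [-1.374, 0.13, 1.488, -0, 1.523, -0.085], TCP at [0.167, -0.576, 0.405] pointing down, gripper open.
Joint ranges: [-2.96, 2.96], [-0.89, 2.26], [0.02, 2.5], [-1.34, 4.48], [0, 2.73], [-2.66, 2.66]. Speed limits (rad/s): [2.39, 2.39, 2.79, 3.14, 3.14, 3.14].

INTERFACE

Orientations are given as a rotation vector (axis times angle).
In Python, from plant import read_state, read_camera, close_job, grip_point_offset gives the robot as it stands.
- The arm moves only by the shell command python3 -m creep 'ROWS' [OPENING] [FORCE]. ROWS is JSON, a list of rows, each a list of 2 entries, a list of its own where there are three numbers: the shift along the tool's x, y, z in cm, then the turn, a rotation vector about the tool's x, y, z in degrees. In form: [[[tx, ty, tz], [rx, ry, rz]], ...]. A call has 1 to 12 rows; each row shifts and turns the commanded pose from where the row before left it, along the tool's axes as they then stand; what a row does not reach is not made up. A row lasts 1/12 s, in which the tool goes at most 41.7 mm and 7.16 degrees, less where a joint would pass 70% of its speed; a pose out of reach is approached as far as the arm can. A call is refused whole if a number of a shift passes 4.17 or a number of a turn 7.16, either way. A call with a gripper value outside its range is refused whole. OPENING is the opening in per cent of the stroke, from 0 (shut) to 100 (fully open), set as the call begins (- or left out, the last holds). The fingers move at their own pace and stop on an object; FORCE is the grip in N (left out, the last holds). Time passes only in rows, so rows that do not move let the fingers close. It gives the time, the measured TCP pose, the force and the opening at its end, in the units of the state.
- read_state(): the state, without advancing time (a new reading comes with each control period).
- read_camera(name): name is "side" or "top"; returns a dict with "img" (480x640x3 uint8, red, green, blue), "K" (3x3 intrinsics, pixels), "k1" (the pictures are not rectified: a ray, as slopes to the right and down, at radius r is drawn at 1 + k1 r^2 times it, then the intrinsics apply), "T" (4x4, takes a point from camera to world coordinates). Camera axes: x right, y down, z forward; pixel columns grow to the right and rows downward; lengths in m; the calibration is good to about 2 mm. A picture is of the moment at which its call begins. There is no depth.
- close_job(): hands the job in, once; it reports no verdict.
The state is a dict: "t": time; "q": joint angles; "dq": joint speeds; "joint_torque": joint torques, N m; "tool_pos": TCP position; "orientation": TCP orientation; "force": force on the tool from outside, world axes, zero at the start; "wrist_torque": the same for the moment, N m; "opening": finger opening in m.
Only numpy, scipy, OpenCV 4.12 (cv2) and the standard library are available. Lean on these libraries where they do the work, as an engineer would, in place of code of your own. Each camera call takes 0.05 s, during which the arm holds its last target.

TASK

Swing the folded rail of the steel rack down and out until it clicks home in its catch, and only then hang every spice jar that stands on the counter on it by its hook, upright, with the jar on the room side (towards the robot) and the hook well over the rail, so that it does not swing off when you let go. When all of them hang, swing the keeper bar down over the hooks until it clicks shut. Leave the gasket ring, the brush and the green screw tray where they are.

Things in the scene. Friction and masses are not known exactly. Their poses are not given: they have to be found in the camera images.
- rack_hinge (a point): Narrow stainless steel rack, 300 mm wide, clamped on the front edge of the granite ledge (120 mm high) under the window. This fixed point is the middle of the horizontal hinge axis shared by the rail and the keeper, 170 mm above the counter. Axes of the rack: x away from the room towards the ledge, y along the hinge axis and the rail, z up. The rack's fixed cheeks stand at y = +-140 mm and reach 66 mm to -x of the axis.
- rail (a joint): Angle (rad) of the hinged hanging rail about the rack's y axis. 0 = swung fully out and seated in its catch, level, pointing to the rack's -x; larger = folded up and back (1.57 would be straight up). A stiff hinge holds it at any angle (about 4 N at the rail moves it). A sprung ball catch resists between about 0.28 and 0.12 rad: press down on the rail with about 8 to 14 N until it passes and snaps to 0, where it stays.
- rail_top (a point): Middle of the rail's upper edge. The rail is a flat steel bar 256 mm long (y), 40 mm tall, 8 mm thick, standing on edge when swung out; this point is then 120 mm to -x of the hinge axis and 10 mm above it, and the bar reaches 40 mm below it. It turns with the rail; its axes are those of the rack when the rail is seated. Each end is carried by an arm, 6 mm thick, at y = +-125 mm. Jars may hang within 110 mm of the middle.
- keeper (a joint): Angle (rad) of the hinged keeper about the same axis. 0 = shut and seated in its catch, its bar lying just above the hooks; larger = open (1.57 to 1.8 at the start, standing up behind the rail). Stiff hinge (about 2 N at the bar moves it). A sprung ball catch resists between about 0.28 and 0.12 rad: press down on the bar with about 4 to 10 N until it snaps to 0.
- keeper_mid (a point): Middle of the keeper's bar: a round steel bar 8 mm thick and 310 mm long (y), on an 8 mm round arm at each end (y = +-155 mm). Shut, this point is 109 mm to -x of the hinge axis and 24 mm above it, so the bar lies 11 mm behind the rail's middle plane and 14 mm above its upper edge, behind the tabs of the hanging jars. The end 20 mm of the bar, beyond the rail's ends, is clear of the jars for pushing. It turns with the keeper.
- jar1_tab (a point): Middle of the flat upright grip tab (8 mm thick in x, 24 mm wide in y, 45 mm tall) on top of the steel hook of jar1, one of up to four alike empty glass spice jars (44 mm across, 67 mm tall with lid), each fixed in a steel hook-on holder, about 170 g with the jar; only some are there. When it stands upright on the counter this point is 121.5 mm up and the tab's top 144 mm up. Axes: z up, -x towards the jar (the front), x = thickness of the tab.
- jar1_hook (a point): Middle of the underside of the crown of the hook of jar1, 26.5 mm below the tab's middle and 95 mm above the holder's foot; rests on the rail's upper edge when hung. The hook is an upside-down U, 15 mm wide inside in x and 24 mm wide in y: its front leg is the holder's back plate (30 mm wide, down to the foot), its rear leg reaches 20 mm below the crown. The crown is 4 mm thick. Same axes.
- jar1_jar (a point): Centre of the glass of jar1, 38.5 mm in front (-x) of the hook's middle and 64 mm below it (31 mm above the holder's foot, which is 50 mm wide in y and reaches from 27 mm in front of this point to 31 mm behind it). It hangs off-centre, so when released the holder tips a few degrees until its back plate leans on the rail. Same axes.
- jar2_tab (a point): Middle of the flat upright grip tab (8 mm thick in x, 24 mm wide in y, 45 mm tall) on top of the steel hook of jar2, one of up to four alike empty glass spice jars (44 mm across, 67 mm tall with lid), each fixed in a steel hook-on holder, about 170 g with the jar; only some are there. When it stands upright on the counter this point is 121.5 mm up and the tab's top 144 mm up. Axes: z up, -x towards the jar (the front), x = thickness of the tab.
- jar2_hook (a point): Middle of the underside of the crown of the hook of jar2, 26.5 mm below the tab's middle and 95 mm above the holder's foot; rests on the rail's upper edge when hung. The hook is an upside-down U, 15 mm wide inside in x and 24 mm wide in y: its front leg is the holder's back plate (30 mm wide, down to the foot), its rear leg reaches 20 mm below the crown. The crown is 4 mm thick. Same axes.
- jar2_jar (a point): Centre of the glass of jar2, 38.5 mm in front (-x) of the hook's middle and 64 mm below it (31 mm above the holder's foot, which is 50 mm wide in y and reaches from 27 mm in front of this point to 31 mm behind it). It hangs off-centre, so when released the holder tips a few degrees until its back plate leans on the rail. Same axes.
- jar3_tab (a point): Middle of the flat upright grip tab (8 mm thick in x, 24 mm wide in y, 45 mm tall) on top of the steel hook of jar3, one of up to four alike empty glass spice jars (44 mm across, 67 mm tall with lid), each fixed in a steel hook-on holder, about 170 g with the jar; only some are there. When it stands upright on the counter this point is 121.5 mm up and the tab's top 144 mm up. Axes: z up, -x towards the jar (the front), x = thickness of the tab.
- jar3_hook (a point): Middle of the underside of the crown of the hook of jar3, 26.5 mm below the tab's middle and 95 mm above the holder's foot; rests on the rail's upper edge when hung. The hook is an upside-down U, 15 mm wide inside in x and 24 mm wide in y: its front leg is the holder's back plate (30 mm wide, down to the foot), its rear leg reaches 20 mm below the crown. The crown is 4 mm thick. Same axes.
- jar3_jar (a point): Centre of the glass of jar3, 38.5 mm in front (-x) of the hook's middle and 64 mm below it (31 mm above the holder's foot, which is 50 mm wide in y and reaches from 27 mm in front of this point to 31 mm behind it). It hangs off-centre, so when released the holder tips a few degrees until its back plate leans on the rail. Same axes.
- jar4_tab (a point): Middle of the flat upright grip tab (8 mm thick in x, 24 mm wide in y, 45 mm tall) on top of the steel hook of jar4, one of up to four alike empty glass spice jars (44 mm across, 67 mm tall with lid), each fixed in a steel hook-on holder, about 170 g with the jar; only some are there. When it stands upright on the counter this point is 121.5 mm up and the tab's top 144 mm up. Axes: z up, -x towards the jar (the front), x = thickness of the tab.
- jar4_hook (a point): Middle of the underside of the crown of the hook of jar4, 26.5 mm below the tab's middle and 95 mm above the holder's foot; rests on the rail's upper edge when hung. The hook is an upside-down U, 15 mm wide inside in x and 24 mm wide in y: its front leg is the holder's back plate (30 mm wide, down to the foot), its rear leg reaches 20 mm below the crown. The crown is 4 mm thick. Same axes.
- jar4_jar (a point): Centre of the glass of jar4, 38.5 mm in front (-x) of the hook's middle and 64 mm below it (31 mm above the holder's foot, which is 50 mm wide in y and reaches from 27 mm in front of this point to 31 mm behind it). It hangs off-centre, so when released the holder tips a few degrees until its back plate leans on the rail. Same axes.
- gasket: Bystander: orange silicone gasket ring, 70 mm across, 8 mm thick, flat on the counter; origin at the centre of its underside.
- brush: Bystander: steel vent pipe brush lying on the counter, 220 mm long, 24 mm thick; origin at the middle of its underside, x along its length.
- screws: Bystander: green plastic tray 50 x 80 x 18 mm with three screws with round green heads, 43 mm tall overall; origin at the centre of its underside.

How it is judged:
By the outcome, as a careful person would: the job done as asked, in the order asked, and still so for the second after the job is handed in, with the robot touching nothing.
Of jar1, jar2, jar3, jar4 only 3 to 4 are there at a start; the rules pass over those that are not, and their reading is None.
At some moment in a run one of jar1, jar2, jar3, jar4 may be knocked a few centimetres aside while the robot is not near it.
It also fails if it takes over 210 s, if anything falls off the work surface, if the arm or the gripper's body presses on something with over 40 N, if the wrist force passes 120 N, or if a joint passes its speed limit or range.

## Working session

There is one attempt and no reset: what is moved stays moved. The work goes in short steps, Python scripts to look and compute and a shell command to move; the robot and the scene stay as the last step left them, time stands still between calls to the robot, and variables do not carry over. Pictures are saved under pics/ and viewed, and the job is handed in when it is done.

```bash
ls; mkdir -p pics; python3 - <<'E'
from plant import *
import cv2,numpy as np
s=read_state();print(s, grip_point_offset)
for n in("side","top"):
    c=read_camera(n);cv2.imwrite(f"pics/{n}0.png",c["img"][:,:,::-1]);print(n,c["K"],c["k1"],c["T"])
E
```

```text
pics
{'t': 0.0, 'q': array([-1.37442004e+00,  1.31134066e-01,  1.48924020e+00, -4.46839465e-05,
        1.52302692e+00, -8.54169401e-02]), 'dq': array([-0.00012784, -0.00073846,  0.00022658, -0.00082765, -0.00062738,
       -0.00067705]), 'joint_torque': array([-2.17404981e-03, -5.59844255e+01, -4.91764784e+01,  7.64400093e-02,
        3.51790572e-02, -1.57385034e-04]), 'tool_pos': array([ 0.16680613, -0.57611034,  0.40372481]), 'orientation': array([-3.10867509e+00, -4.40926823e-01,  2.27395964e-04]), 'force': array([ 0.69866818,  0.37149362, -0.10627457]), 'wrist_torque': array([-0.00625289, -0.01462747, -0.01680746]), 'opening': 0.09262153734672361} 0.1673
side [[610.75220328   0.         303.14662703]
 [  0.         610.75220328 246.93569244]
 [  0.           0.           1.        ]] -0.21643330466106525 [[-0.95257449 -0.19465179  0.2339071   0.23099897]
 [-0.30407852  0.57918428 -0.75636091  0.93015088]
 [ 0.01175169 -0.79161622 -0.6109056   0.91101829]
 [ 0.          0.          0.          1.        ]]
top [[449.55033215   0.         314.35293936]
 [  0.         449.55033215 236.23178897]
 [  0.           0.           1.        ]] -0.04195831654086191 [[ 0.01525667 -0.99469302  0.10174985  0.39590766]
 [-0.99987107 -0.01568684 -0.00342885 -0.01131315]
 [ 0.00500679 -0.10168442 -0.99480411  1.14207423]
 [ 0.          0.          0.          1.        ]]
```

View pics/side0.png

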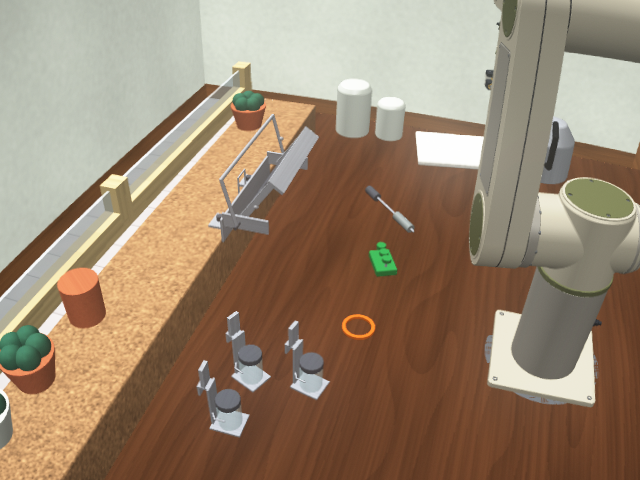

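View pics/top0.png

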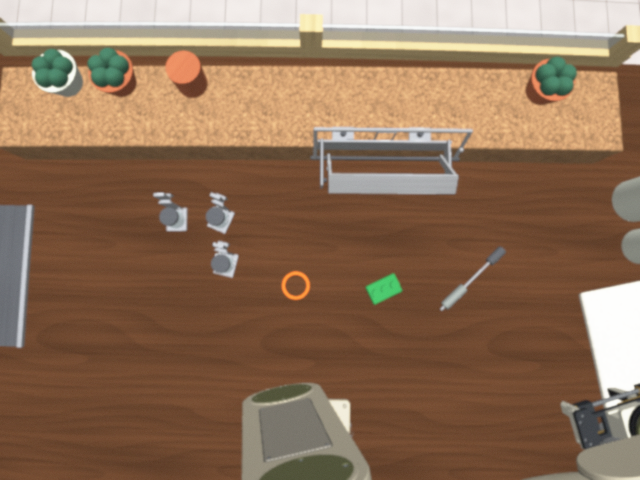

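The side view shows three jars (tabs near (234,328), (293,337), (204,378)), and the rack with the rail half folded. The top view has the jars near (170,217), (218,217), (222,262) and the rack at (390,160). Next, enlarged crops.

```bash
cat > h.py <<'E'
import numpy as np,cv2
from plant import *
from scipy.optimize import least_squares
from scipy.spatial.transform import Rotation as R
def proj(c,P):
    T=c["T"];p=(np.asarray(P,float)-T[:3,3])@T[:3,:3]
    s=p[...,:2]/p[...,2:];r2=(s**2).sum(-1,keepdims=True)
    s=s*(1+c["k1"]*r2);K=c["K"]
    return s@K[:2,:2].T+K[:2,2]
def ray(c,uv):
    K=c["K"];d=(np.asarray(uv,float)-K[:2,2])/[K[0,0],K[1,1]];s=d.copy()
    for _ in range(20): s=d/(1+c["k1"]*(s**2).sum())
    v=c["T"][:3,:3]@np.r_[s,1];return c["T"][:3,3],v/np.linalg.norm(v)
def onz(c,uv,z):
    o,v=ray(c,uv);return o+v*(z-o[2])/v[2]
def tri(cs,uvs):
    A=np.zeros((3,3));b=np.zeros(3)
    for c,uv in zip(cs,uvs):
        o,v=ray(c,uv);M=np.eye(3)-np.outer(v,v);A+=M;b+=M@o
    return np.linalg.solve(A,b)
def crop(c,name,x0,y0,w,h,f):
    im=cv2.resize(c["img"][y0:y0+h,x0:x0+w,::-1],None,fx=f,fy=f,interpolation=cv2.INTER_CUBIC)
    cv2.imwrite("pics/"+name,im)
E
python3 - <<'E'
from h import *
s=read_camera("side");t=read_camera("top")
crop(s,"s1a.png",190,300,150,150,4);crop(s,"s1b.png",200,100,133,150,5)
crop(t,"t1a.png",140,180,120,110,5);crop(t,"t1b.png",300,115,190,100,4)
E
```

```text
(no output)
```

View pics/s1a.png

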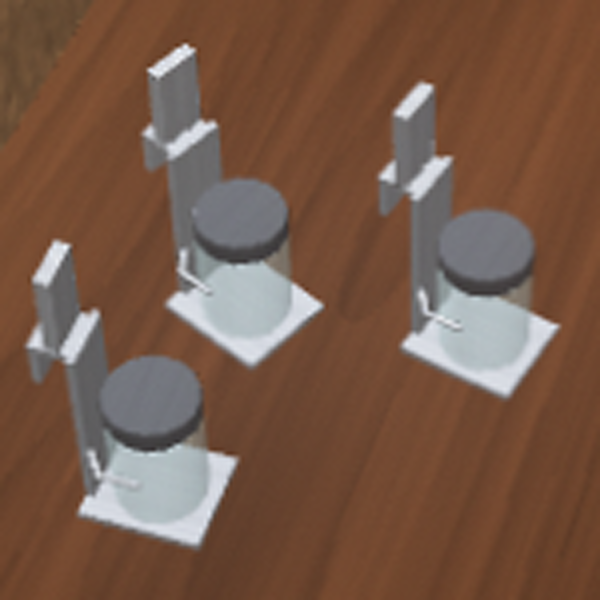

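View pics/s1b.png

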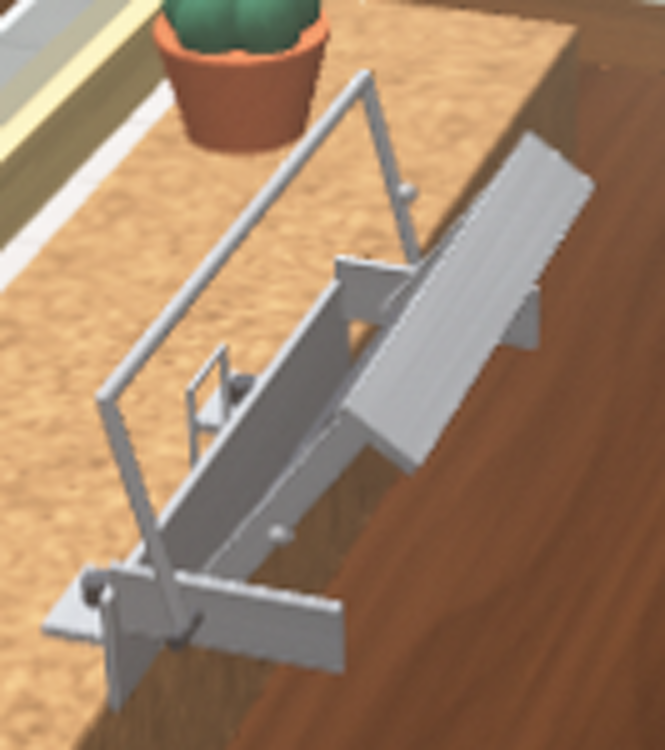

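View pics/t1a.png

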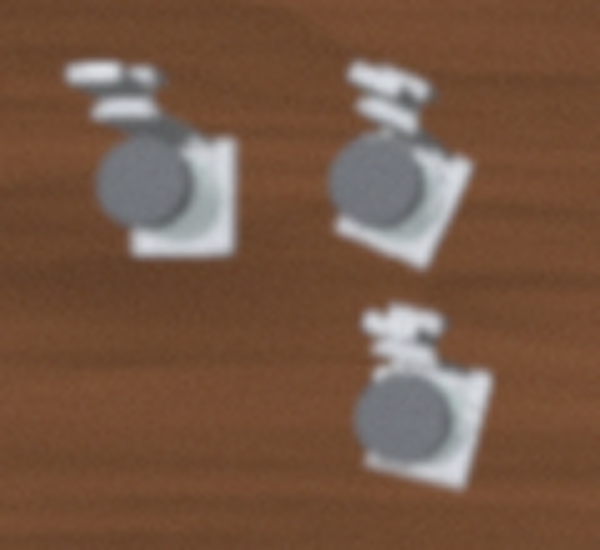

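View pics/t1b.png

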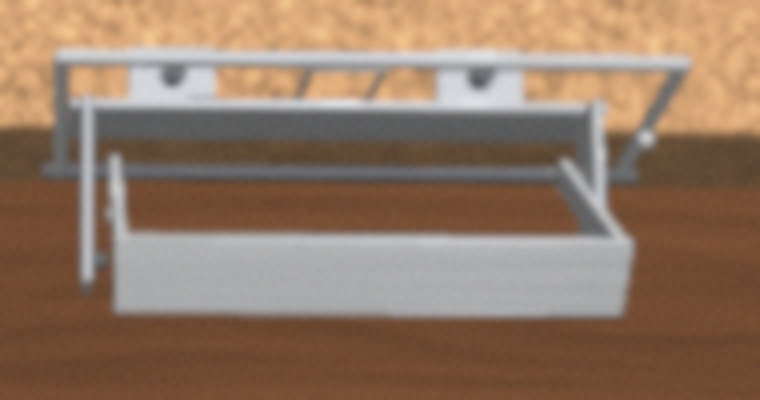

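```bash
cat > rack.py <<'E'
from h import *
def rackpts(p,loc,ang=0):
    x,y,yaw=p; l=np.asarray(loc,float)/1000
    c,s=np.cos(ang),np.sin(ang)
    X=l[...,0]*c+l[...,2]*s; Z=-l[...,0]*s+l[...,2]*c; Y=l[...,1]
    return np.stack([x+X*np.cos(yaw)-Y*np.sin(yaw),y+X*np.sin(yaw)+Y*np.cos(yaw),.17+Z],-1)
E
python3 - <<'E'
from rack import *
s=read_camera("side");t=read_camera("top")
S=lambda a:np.array(a)/5+[200,100]
Tt=lambda a:np.array(a)/4+[300,115]
rail=[[-124,128,10],[-124,128,-30],[-124,-128,10],[-124,-128,-30]]
rs=S([[372,437],[415,470],[527,133],[593,185]]); 
rt=Tt([[115,233],[115,312],[632,238],[625,316]])
kp=[[-109,155,24],[-109,-155,24]]
ks=S([[104,398],[367,77]]);kt=Tt([[62,57],[686,64]])
ht=Tt([[45,171],[635,178]]);hl=[[0,155,0],[0,-155,0]]
def f(p):
    q,a,k=p[:3],p[3],p[4]
    A=rackpts(q,rail,a);K=rackpts(q,kp,k);H=rackpts(q,hl)
    return np.r_[(proj(s,A)-rs)[1:].ravel(),(proj(t,A)-rt).ravel(),(proj(s,K)-ks).ravel(),(proj(t,K)-kt).ravel(),(proj(t,H)-ht).ravel()]
r=least_squares(f,[.66,-.15,0,.8,1.6],loss="soft_l1")
print(r.x,np.round(f(r.x).reshape(-1,2),1))
q,a,k=r.x[:3],r.x[3],r.x[4]
for c,n,b in((s,"s",(200,100,133,150,5)),(t,"t",(300,115,190,100,4))):
    im=cv2.resize(c["img"][b[1]:b[1]+b[3],b[0]:b[0]+b[2],::-1],None,fx=b[4],fy=b[4])
    def L(l,an,col):
        P=(proj(c,rackpts(q,l,an))+.5-b[:2])*b[4]-.5
        for i in range(len(P)-1): cv2.line(im,tuple(int(v) for v in P[i]),tuple(int(v) for v in P[i+1]),col,1)
    for x in(-124,-116): L([[x,128,10],[x,128,-30],[x,-128,-30],[x,-128,10],[x,128,10]],a,(0,0,255))
    L(kp,k,(0,255,0));L(hl,0,(255,0,0))
    for y in(140,-140):L([[-66,y,0],[0,y,0]],0,(255,255,0))
    cv2.imwrite(f"pics/ov_{n}.png",im)
# jars: tab-top corners & foot corners
TB=lambda a:np.array(a)/5+[140,180]
SB=lambda a:np.array(a)/4+[190,300]
J={'A':dict(lid_t=(145,182),lid_s=(152,383)),'B':dict(lid_t=(377,181),lid_s=(241,206)),'C':dict(lid_t=(404,419),lid_s=(486,243))}
tabtop={'A':((95,73),(53,262)),'B':((375,75),(172,61)),'C':((405,318),(414,100))}
for j in J:
    print(j,'lid',tri([t,s],[TB(J[j]['lid_t']),SB(J[j]['lid_s'])]),onz(t,TB(J[j]['lid_t']),.069),'tabtop',onz(s,SB(tabtop[j][1]),.144))
E
```

```text
[ 0.67237752 -0.16841202  0.00740696  0.95034617  1.58794695] [[ 0.1 -1.6]
 [ 0.  -1.3]
 [ 0.  -0.8]
 [ 0.1  0.9]
 [-0.4 -0.2]
 [ 0.3  1.1]
 [-1.2  0.1]
 [-0.2 -1.1]
 [-0.6 -0.9]
 [-0.   0.2]
 [-0.8  0.5]
 [ 3.8 -0.5]
 [-4.6 -0.6]]
A lid [0.54707761 0.33523731 0.07414033] [0.54830658 0.33704984 0.069     ] tabtop [0.58383836 0.33967205 0.144     ]
B lid [0.54954752 0.22377958 0.07145452] [0.55047909 0.22446708 0.069     ] tabtop [0.58320902 0.21258866 0.144     ]
C lid [0.43568292 0.20723319 0.06868878] [0.43600902 0.20724015 0.069     ] tabtop [0.47213121 0.20123185 0.144     ]
```

View pics/ov_s.png

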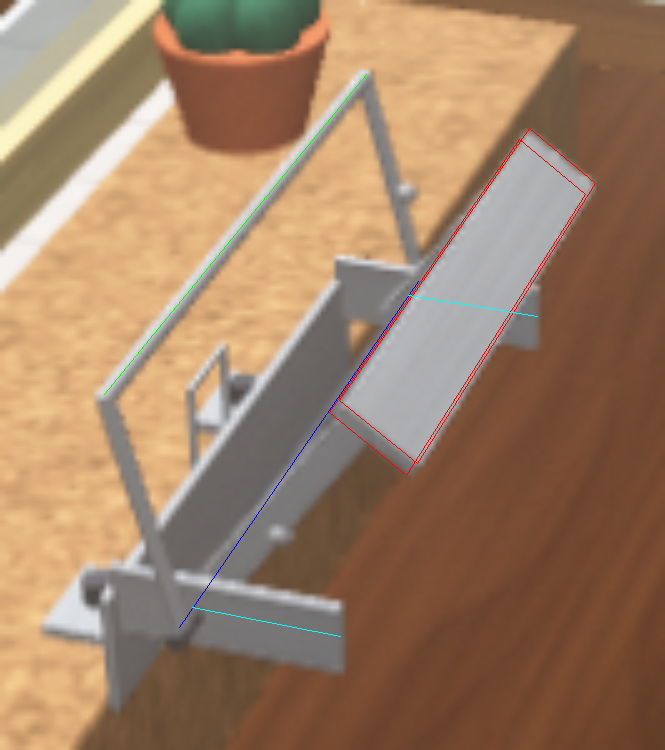

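View pics/ov_t.png

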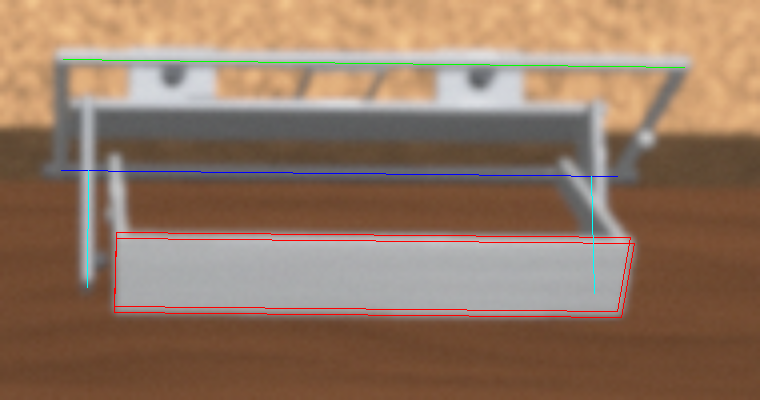

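Both overlays match within about 1 px: rack hinge at (0.672, −0.168), yaw 0.007, rail at 0.95, keeper at 1.59. I'll turn the tool so its x axis is world y and its y axis is world x, lifting as it turns, and close the fingers.

```bash
python3 -m creep '[[[0,0,-1],[0,0,-6.7]],[[0,0,-1],[0,0,-6.7]],[[0,0,-1],[0,0,-6.7]],[[0,0,-1],[0,0,-6.7]],[[0,0,-1],[0,0,-6.7]],[[0,0,-1],[0,0,-6.7]],[[0,0,-1],[0,0,-6.7]],[[0,0,-1],[0,0,-6.7]],[[0,0,-1],[0,0,-6.7]],[[0,0,-1],[0,0,-6.7]],[[0,0,-1],[0,0,-6.9]],[[0,0,0],[0,0,0]]]' 0 20
cat > st.py <<'E'
from h import *
s=read_state();M=R.from_rotvec(s["orientation"]).as_matrix()
print("t",round(s["t"],2),"tcp",s["tool_pos"].round(4),"F",s["force"].round(1),"op",round(s["opening"],4),"q",s["q"].round(2))
print("toolx yaw",np.degrees(np.arctan2(M[1,0],M[0,0])).round(2),"toolz",M[:,2].round(4))
E
python3 st.py
```

```text
t: 1.3
tool_pos: [0.1669, -0.5764, 0.5172]
orientation: [2.212, 2.227, -0.003]
force: [-0.1, -0.5, 0.3]
opening: 0.0175
t 1.3 tcp [ 0.1669 -0.5764  0.5172] F [-0.1 -0.5  0.3] op 0.0175 q [-1.37  0.11  1.31 -0.    1.72 -1.38]
toolx yaw 90.38 toolz [ 7.0e-04 -3.4e-03 -1.0e+00]
```

```bash
python3 -m creep '[[[2.7,2.7,0],[0,0,0]],[[2.7,2.7,0],[0,0,0]],[[2.7,2.7,0],[0,0,0]],[[2.7,2.7,0],[0,0,0]],[[2.7,2.7,0],[0,0,0]],[[2.7,2.7,0],[0,0,0]],[[2.7,2.7,0],[0,0,0]],[[2.7,2.7,0],[0,0,0]],[[2.7,2.7,0],[0,0,0]],[[2.7,2.7,0],[0,0,0]],[[2.7,2.7,0],[0,0,0]],[[0,0,0],[0,0,0]]]'
python3 st.py
```

```text
t: 2.3
tool_pos: [0.467, -0.2745, 0.5139]
orientation: [-2.218, -2.223, -0.004]
force: [-0.9, 0.3, 0.2]
opening: 0.0002
t 2.3 tcp [ 0.467  -0.2745  0.5139] F [-0.9  0.3  0.2] op 0.0002 q [-0.63 -0.05  1.47  0.    1.72 -0.63]
toolx yaw 90.12 toolz [ 0.0011  0.0025 -1.    ]
```

```bash
python3 -m creep '[[[2.1,2.7,0],[0,0,0]],[[2.1,2.7,0],[0,0,0]],[[2.1,2.7,0],[0,0,0]],[[2.1,2.7,0],[0,0,0]],[[2.1,2.7,0],[0,0,0]],[[0,0,0],[0,0,0]],[[0,0,0],[0,0,0]]]'
python3 st.py
python3 - <<'E'
from h import *
crop(read_camera("side"),"s2.png",160,60,200,190,4)
E
```

```text
t: 2.88
tool_pos: [0.5995, -0.173, 0.5131]
orientation: [-2.22, -2.22, 0.002]
force: [0.1, -1.1, -0.6]
opening: 0.0005
t 2.88 tcp [ 0.5995 -0.173   0.5131] F [ 0.1 -1.1 -0.6] op 0.0005 q [-0.36  0.18  1.24 -0.    1.73 -0.36]
toolx yaw 90.0 toolz [-2.1e-03  7.0e-04 -1.0e+00]
```

View pics/s2.png

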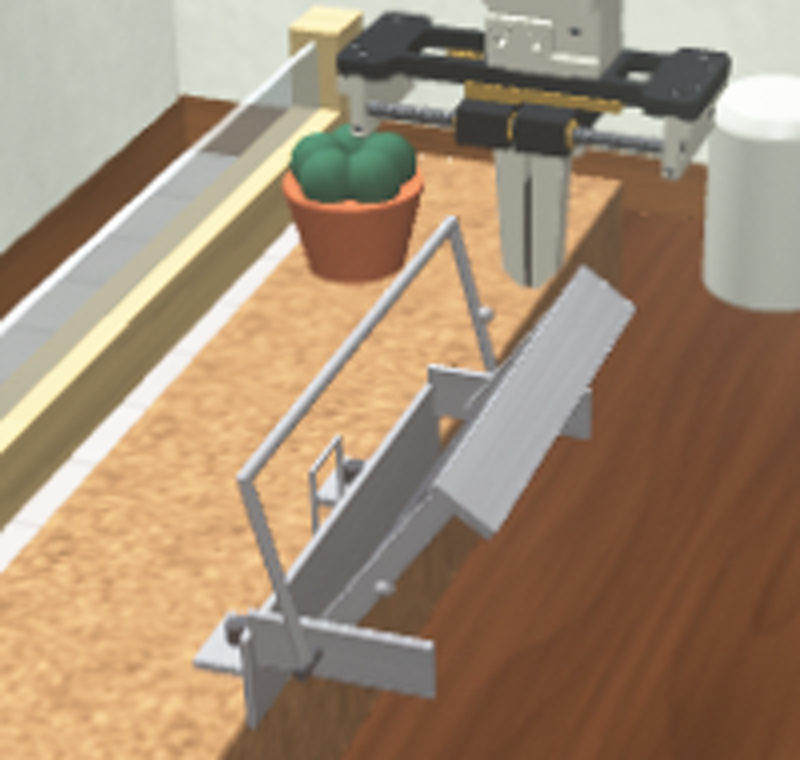

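The tip is above the upper part of the rail. I'll press down along the arc, watching the force.

```bash
python3 -m creep '[[[0,0,2],[0,0,0]],[[0,0,2],[0,0,0]],[[0,0,1],[0,0,0]],[[0,-0.4,0.4],[0,0,0]],[[0,-0.4,0.4],[0,0,0]],[[0,-0.4,0.4],[0,0,0]],[[0,-0.4,0.4],[0,0,0]]]'
python3 -m creep '[[[0,-0.4,0.4],[0,0,0]],[[0,-0.4,0.5],[0,0,0]],[[0,-0.4,0.5],[0,0,0]],[[0,-0.3,0.5],[0,0,0]],[[0,-0.3,0.5],[0,0,0]],[[0,0,0],[0,0,0]]]'
python3 st.py
python3 - <<'E'
from h import *
crop(read_camera("side"),"s3.png",160,60,200,190,4)
E
```

```text
t: 3.52
tool_pos: [0.582, -0.1744, 0.4498]
orientation: [2.22, 2.22, 0.001]
force: [-0.0, -0.4, -0.1]
opening: 0.0005
t: 4.02
tool_pos: [0.5623, -0.1744, 0.4255]
orientation: [-2.219, -2.219, 0.006]
force: [-19.5, 0.3, 10.0]
opening: 0.0005
t 4.02 tcp [ 0.5623 -0.1744  0.4255] F [-19.5   0.3  10. ] op 0.0005 q [-0.39  0.09  1.49 -0.    1.56 -0.39]
toolx yaw 89.99 toolz [-5.1e-03 -8.0e-04 -1.0e+00]
```

View pics/s3.png

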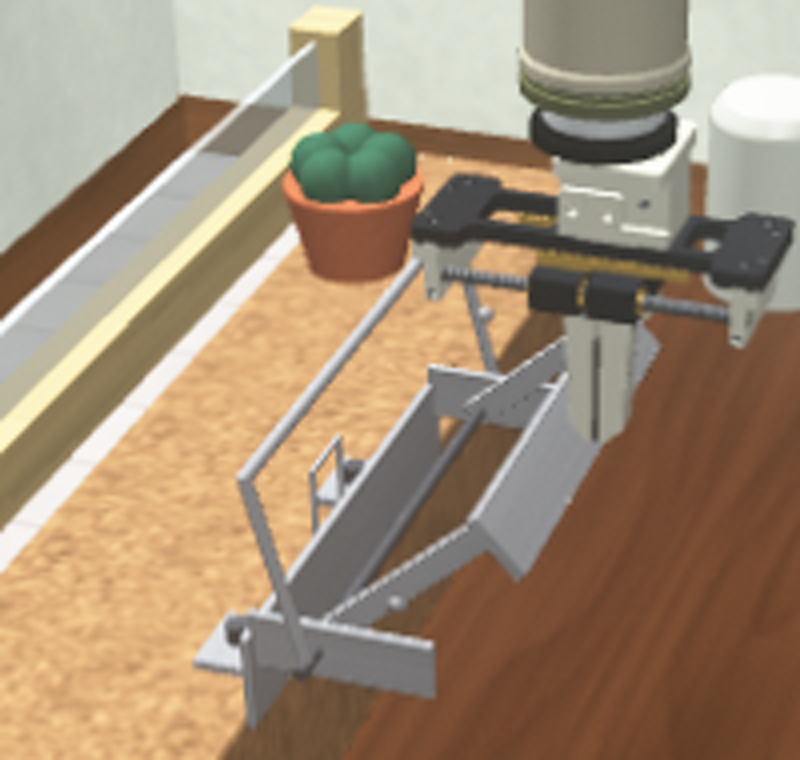

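The rail is at about 0.6 rad, but the tip is pushing on its steep front face. I'll lift and come down on the upper edge instead.

```bash
python3 -m creep '[[[0,-0.5,-1],[0,0,0]],[[0,0,-3],[0,0,0]],[[0,1.1,0],[0,0,0]],[[0,1,0],[0,0,0]],[[0,0,1],[0,0,0]],[[0,0,1],[0,0,0]],[[0,0,0.5],[0,0,0]],[[0,0,0],[0,0,0]]]'; python3 st.py
python3 - <<'E'
from rack import *
s=read_camera("side");crop(s,"s4.png",160,60,200,190,4)
E
```

```text
t: 4.73
tool_pos: [0.5772, -0.1743, 0.4392]
orientation: [-2.216, -2.216, 0.011]
force: [-24.7, 1.3, 17.7]
opening: 0.0004
t 4.73 tcp [ 0.5772 -0.1743  0.4392] F [-24.7   1.3  17.7] op 0.0004 q [-0.38  0.13  1.42 -0.    1.6  -0.38]
toolx yaw 89.98 toolz [-1.060e-02  3.000e-04 -9.999e-01]
```

View pics/s4.png

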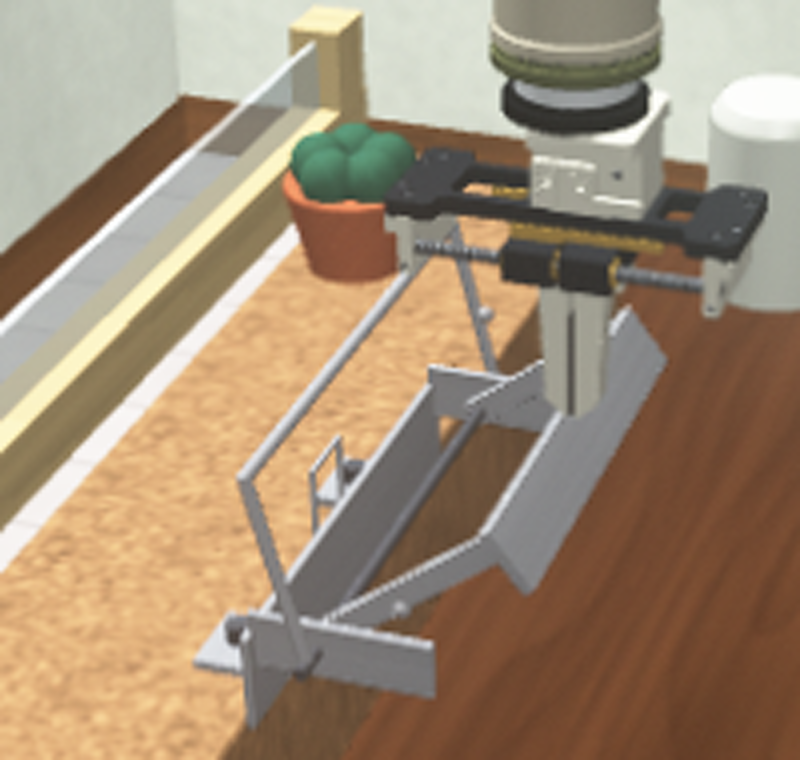

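```bash
python3 -m creep '[[[0,-0.5,-1.5],[0,0,0]],[[0,0,-3],[0,0,0]],[[0,0,-1],[0,0,0]],[[0,0,0],[0,0,0]],[[0,0,0],[0,0,0]]]'; python3 st.py
cat > ovr.py <<'E'
from rack import *
import sys
# usage: name a k
q=(.6724,-.1684,.0074);a=float(sys.argv[2]);k=float(sys.argv[3])
for c,n,b in((read_camera("side"),"s",(200,100,133,150,5)),(read_camera("top"),"t",(300,115,190,100,4))):
    im=cv2.resize(c["img"][b[1]:b[1]+b[3],b[0]:b[0]+b[2],::-1],None,fx=b[4],fy=b[4])
    def L(l,an,col):
        P=(proj(c,rackpts(q,l,an))+.5-b[:2])*b[4]-.5
        for i in range(len(P)-1): cv2.line(im,tuple(int(v) for v in P[i]),tuple(int(v) for v in P[i+1]),col,1)
    for x in(-124,-116): L([[x,128,10],[x,128,-30],[x,-128,-30],[x,-128,10],[x,128,10]],a,(0,0,255))
    L([[-109,155,24],[-109,-155,24]],k,(0,255,0))
    cv2.imwrite(f"pics/{sys.argv[1]}_{n}.png",im)
E
python3 ovr.py o5 .62 1.588
```

```text
t: 5.2
tool_pos: [0.5755, -0.174, 0.4941]
orientation: [2.22, 2.222, 0.0]
force: [-0.3, -0.3, -0.8]
opening: 0.0005
t 5.2 tcp [ 0.5755 -0.174   0.4941] F [-0.3 -0.3 -0.8] op 0.0005 q [-0.38  0.11  1.34 -0.    1.68 -0.38]
toolx yaw 90.05 toolz [ 6.e-04 -3.e-04 -1.e+00]
```

View pics/o5_s.png

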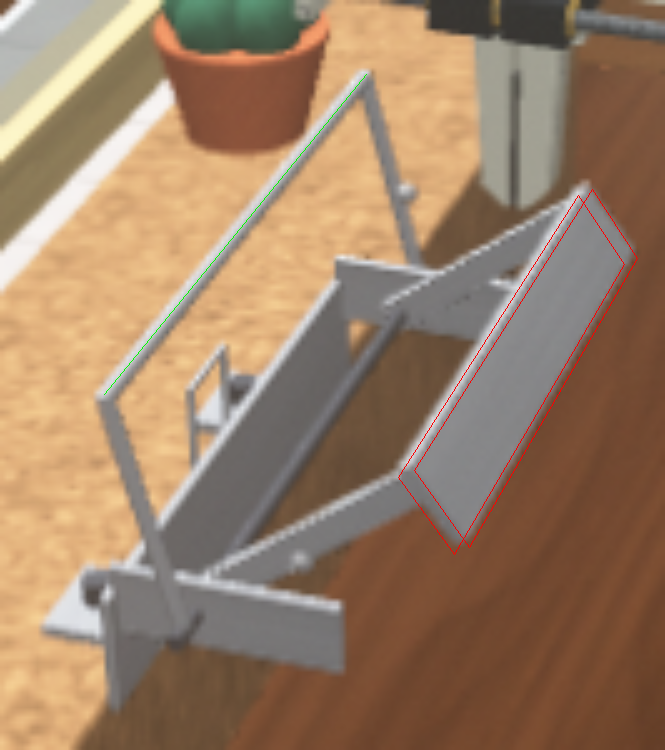

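The rail is at about 0.62 rad and the tip is free. I'll shift it 1.2 cm further back and press on the edge.

```bash
python3 -m creep '[[[0,1.2,0],[0,0,0]],[[0,0,2.5],[0,0,0]],[[0,0,2.5],[0,0,0]],[[0,0,0.5],[0,0,0]],[[0,0,0.5],[0,0,0]],[[0,-0.2,0.4],[0,0,0]],[[0,-0.2,0.4],[0,0,0]],[[0,-0.2,0.4],[0,0,0]],[[0,0,0],[0,0,0]]]'; python3 st.py
```

```text
t: 6.05
tool_pos: [0.5812, -0.1741, 0.4228]
orientation: [2.22, 2.222, -0.0]
force: [0.4, -0.7, 0.1]
opening: 0.0005
t 6.05 tcp [ 0.5812 -0.1741  0.4228] F [ 0.4 -0.7  0.1] op 0.0005 q [-0.38  0.14  1.44 -0.    1.56 -0.38]
toolx yaw 90.04 toolz [ 3.e-04 -3.e-04 -1.e+00]
```

```bash
python3 ovr.py o6 .5 1.588
```

```text
(no output)
```

View pics/o6_s.png

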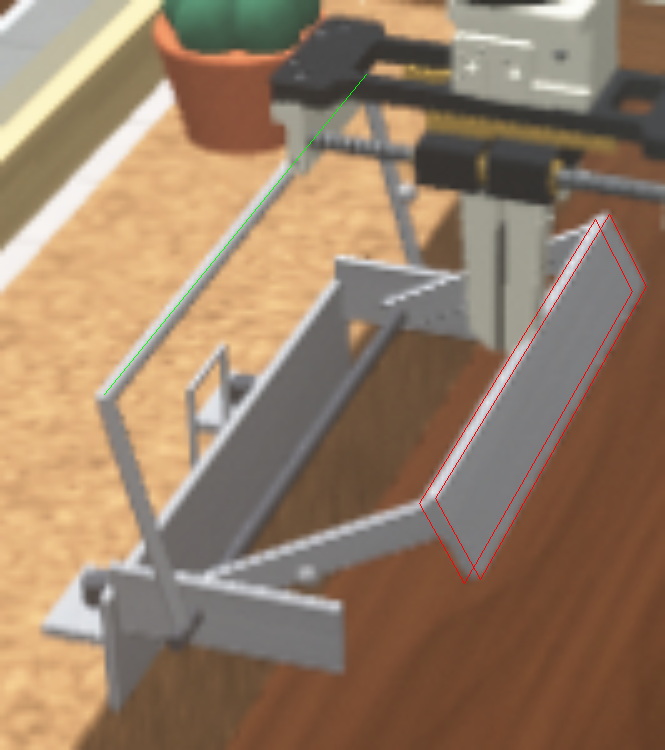

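View pics/o6_t.png

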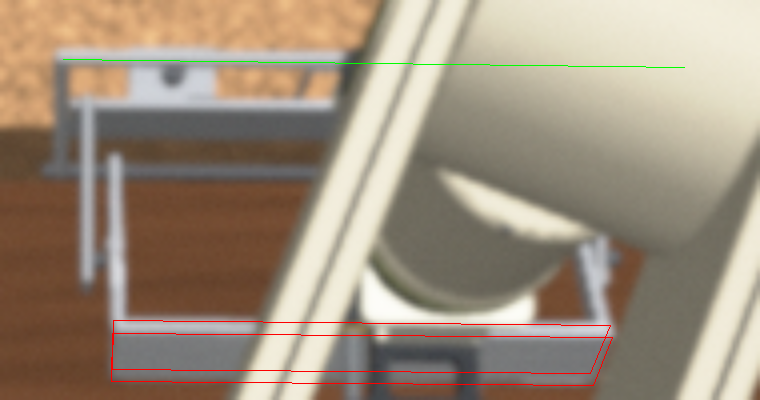

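The tip slipped behind the edge, leaving the rail at 0.49 rad. I'll lift, shift 1.2 cm toward the robot and press at the middle of the edge.

```bash
python3 -m creep '[[[0,0,-2.5],[0,0,0]],[[0,-1.1,0],[0,0,0]],[[0,0,0],[0,0,0]],[[0,0,1.5],[0,0,0]],[[0,0,0.6],[0,0,0]],[[0,0,0.3],[0,0,0]],[[0,0,0],[0,0,0]]]'; python3 st.py
```

```text
t: 6.73
tool_pos: [0.5704, -0.1739, 0.4222]
orientation: [-2.219, -2.22, 0.002]
force: [-0.0, 0.7, 0.2]
opening: 0.0002
t 6.73 tcp [ 0.5704 -0.1739  0.4222] F [-0.   0.7  0.2] op 0.0002 q [-0.38  0.12  1.47  0.    1.56 -0.38]
toolx yaw 90.04 toolz [-0.0025  0.001  -1.    ]
```

```bash
python3 -m creep '[[[0,0,0.4],[0,0,0]],[[0,-0.2,0.4],[0,0,0]],[[0,-0.2,0.4],[0,0,0]],[[0,0,0],[0,0,0]]]'; python3 ovr.py o7 .43 1.588
```

```text
t: 7.07
tool_pos: [0.5662, -0.174, 0.4107]
orientation: [-2.22, -2.221, 0.001]
force: [-0.9, 0.7, 1.2]
opening: 0.0004
```

View pics/o7_s.png

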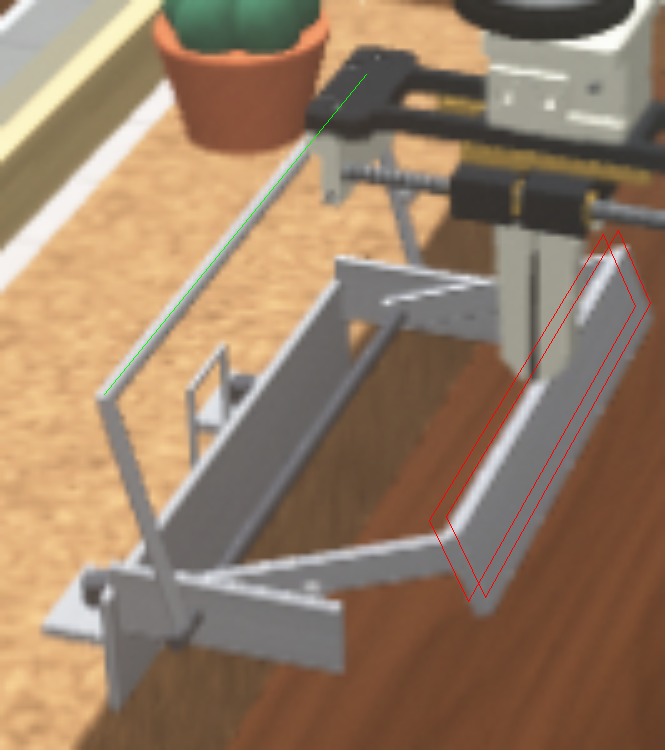

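Contact is good and the rail is now at about 0.36. I'll continue through the catch.

```bash
python3 -m creep '[[[0,-0.3,0.4],[0,0,0]],[[0,-0.2,0.5],[0,0,0]],[[0,-0.2,0.5],[0,0,0]],[[0,-0.2,0.5],[0,0,0]],[[0,-0.1,0.4],[0,0,0]],[[0,0,0],[0,0,0]]]'; python3 -m creep '[[[0,-0.1,0.4],[0,0,0]],[[0,-0.1,0.4],[0,0,0]],[[0,0,0.4],[0,0,0]],[[0,0,0],[0,0,0]]]';python3 ovr.py o8 0 1.588
```

```text
t: 7.67
tool_pos: [0.5563, -0.174, 0.3885]
orientation: [2.22, 2.222, 0.0]
force: [0.1, -0.2, -0.2]
opening: 0.0008
t: 8.0
tool_pos: [0.554, -0.1739, 0.3749]
orientation: [-2.219, -2.22, 0.002]
force: [0.5, -0.5, -0.1]
opening: 0.0005
```

View pics/o8_s.png

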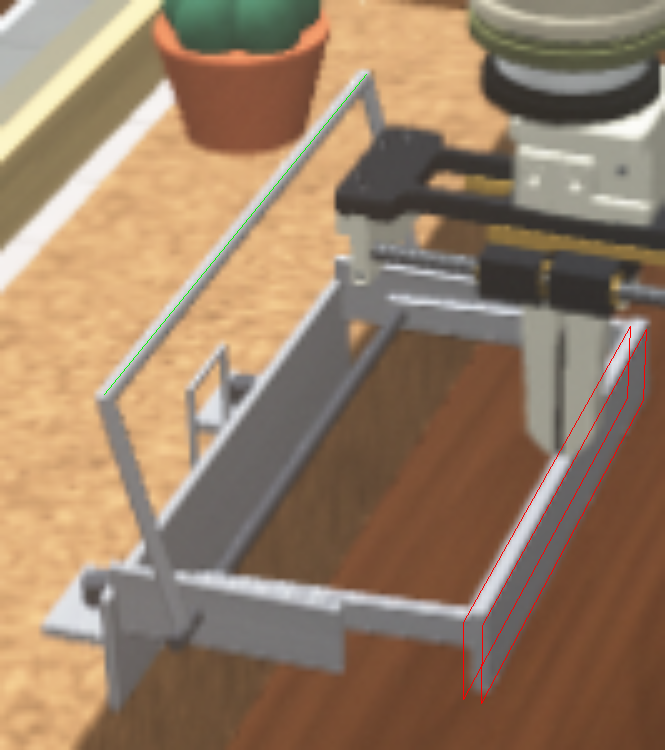

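```bash
python3 -m creep '[[[0,0,0.4],[0,0,0]],[[0,0,0.3],[0,0,0]],[[0,0,0],[0,0,0]]]'; python3 -m creep '[[[0,0,0.2],[0,0,0]],[[0,0,0.2],[0,0,0]],[[0,0,0],[0,0,0]]]';  python3 ovr.py o9 0 1.588
```

```text
t: 8.35
tool_pos: [0.5544, -0.1739, 0.3687]
orientation: [-2.22, -2.221, 0.001]
force: [-0.2, -0.2, -0.8]
opening: 0.0006
t: 8.6
tool_pos: [0.5546, -0.174, 0.3664]
orientation: [2.22, 2.222, 0.0]
force: [-1.4, 1.3, 4.2]
opening: 0.0006
```

View pics/o9_s.png

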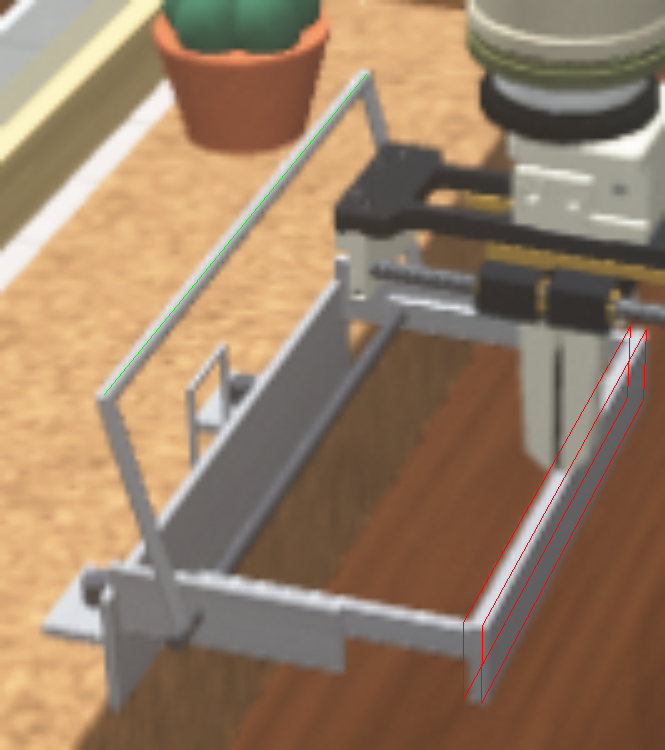

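```bash
python3 -m creep '[[[0,0,0.2],[0,0,0]],[[0,0,0.2],[0,0,0]],[[0,0,0.1],[0,0,0]]]';python3 -m creep '[[[0,0,-2],[0,0,0]],[[0,0,-3],[0,0,0]],[[0,0,-3],[0,0,0]],[[0,0,-3],[0,0,0]],[[3,-1.5,-1],[0,0,0]],[[3,-1.5,0],[0,0,0]],[[3,-1.5,0],[0,0,0]],[[3,-1.5,0],[0,0,0]],[[3,0,0],[0,0,0]],[[0,0,0],[0,0,0]]]'; python3 st.py;python3 ovr.py o10 0 1.588
```

```text
t: 8.95
tool_pos: [0.5545, -0.174, 0.3658]
orientation: [2.219, 2.221, 0.001]
force: [-19.0, 6.5, 38.6]
opening: 0.0002
t: 9.78
tool_pos: [0.4937, -0.0202, 0.481]
orientation: [-2.216, -2.226, -0.003]
force: [-0.6, -0.3, -0.1]
opening: 0.0004
t 9.78 tcp [ 0.4937 -0.0202  0.481 ] F [-0.6 -0.3 -0.1] op 0.0004 q [-0.15 -0.18  1.65  0.    1.66 -0.15]
toolx yaw 90.24 toolz [ 0.0011  0.0019 -1.    ]
```

View pics/o10_s.png

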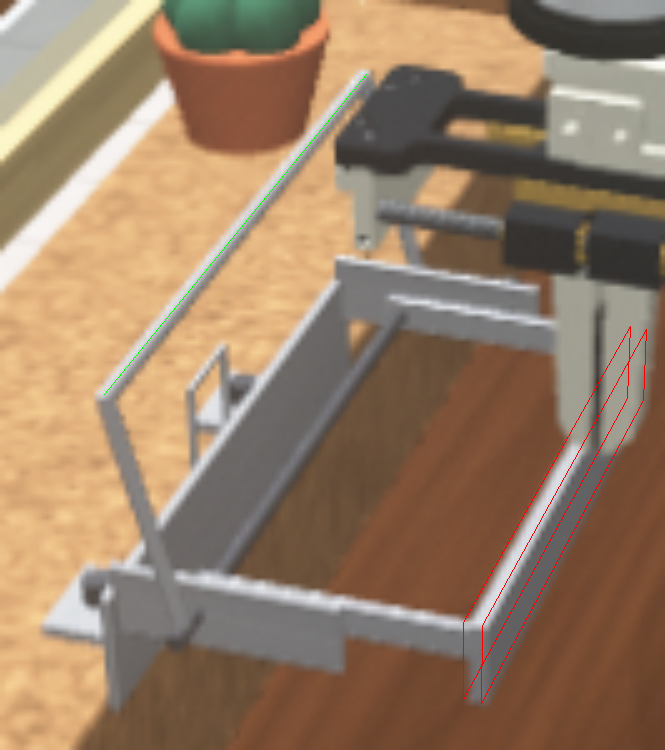

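View pics/o10_t.png

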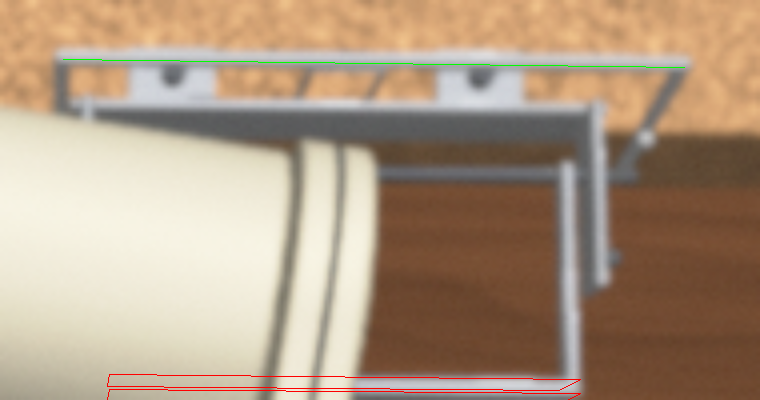

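The rail is seated: the overlay at angle 0 matches, the tip stopped at z = 0.18, and it was rigid at 38 N. Now fitting the jar poses from the first pictures and looking at them again.

```bash
cat > jars.py <<'E'
from h import *
def jp(p,l):
    l=np.asarray(l,float)/1000;c,s=np.cos(p[2]),np.sin(p[2])
    return np.stack([p[0]+l[...,0]*c-l[...,1]*s,p[1]+l[...,0]*s+l[...,1]*c,l[...,2]],-1)
foot=[[-65.5,-25,2],[-65.5,25,2],[-7.5,25,2],[-7.5,-25,2]]
tab=[[4,-12,144],[-4,-12,144],[-4,12,144],[4,12,144]]
def draw(im,c,p,x0,y0,f):
    for l in(foot,tab):
        P=(proj(c,jp(p,l+[l[0]]))+.5-[x0,y0])*f-.5
        cv2.polylines(im,[P.astype(int)],False,(0,0,255),1)
E
python3 - <<'E'
from jars import *
s=read_camera("side");t=read_camera("top")
TB=lambda a:(np.array(a)+.5)/5+[139.5,179.5]
SB=lambda a:(np.array(a)+.5)/4+[189.5,299.5]
D={'A':([[238,458],[200,547],[80,513]],[[57,241],[70,247],[47,285],[35,277]],[[235,255],[130,255],[235,137]]),
'B':([[323,304],[250,366],[167,302]],[[185,45],[195,52],[158,77],[148,68]],[[425,268],[335,230],[470,158]]),
'C':([[559,325],[508,397],[402,346]],[[423,83],[433,88],[404,120],[394,112]],[[463,488],[365,465],[492,373]])}
im=cv2.resize(s["img"][300:450,190:340,::-1],None,fx=4,fy=4);it=cv2.resize(t["img"][180:290,140:260,::-1],None,fx=5,fy=5)
for j,(fs,ts,ft) in D.items():
    f=lambda p:np.r_[(proj(s,jp(p,foot[:3]))-SB(fs)).ravel(),(proj(s,jp(p,tab))-SB(ts)).ravel(),(proj(t,jp(p,[foot[0],foot[1],foot[3]]))-TB(ft)).ravel()]
    r=least_squares(f,[.55,.25,0],loss="soft_l1");print(j,r.x.round(4),np.degrees(r.x[2]).round(1),f(r.x).reshape(-1,2).round(1).tolist())
    draw(im,s,r.x,190,300,4);draw(it,t,r.x,140,180,5)
cv2.imwrite("pics/js.png",im);cv2.imwrite("pics/jt.png",it)
E
```

```text
A [0.5855 0.3392 0.0339] 1.9 [[-0.3, 0.5], [-0.1, -0.1], [-0.5, 0.3], [-0.8, -0.5], [0.3, -1.0], [0.6, -0.1], [-0.9, 0.8], [-0.1, 0.4], [1.5, 0.7], [0.1, 1.6]]
B [ 0.5852  0.211  -0.3985] -22.8 [[-0.2, 0.7], [0.1, 0.3], [-0.8, 0.6], [-0.4, -0.9], [0.2, -0.6], [-0.0, 0.0], [-0.6, 0.2], [0.2, 0.6], [0.5, 0.4], [0.7, 2.0]]
C [ 0.4734  0.2005 -0.2128] -12.2 [[-0.4, 0.4], [-0.3, 0.3], [-0.5, 0.8], [-1.0, -0.7], [0.4, -0.4], [0.8, -0.1], [-0.6, 0.3], [0.4, 0.4], [0.8, 0.5], [0.1, 1.1]]
```

View pics/js.png

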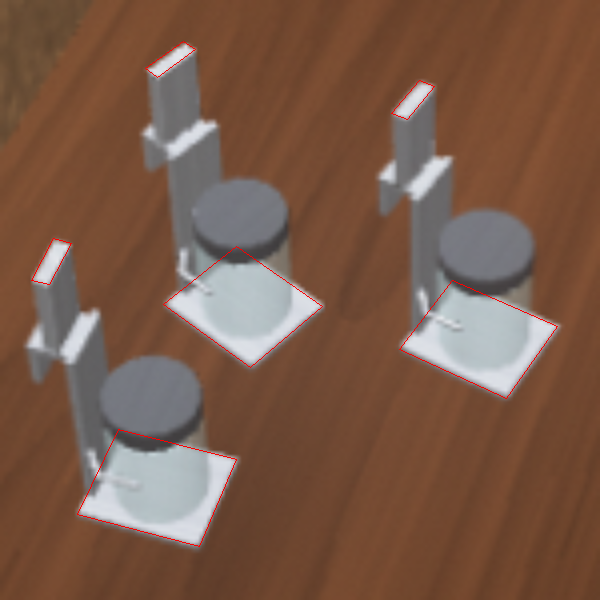

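View pics/jt.png

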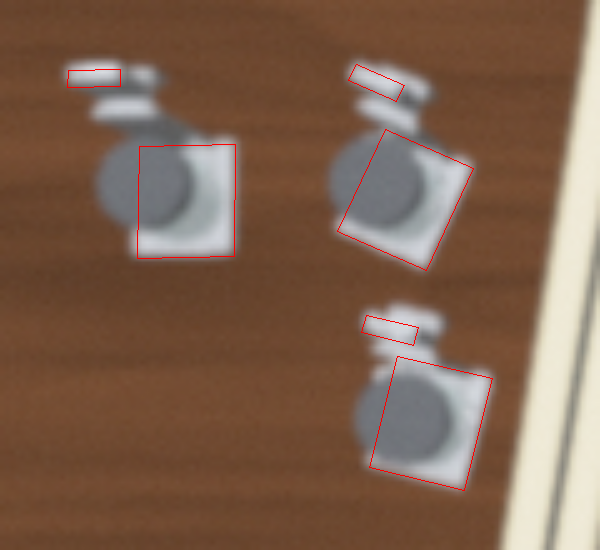

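```bash
python3 -m creep '[[[3.2,-0.3,0],[0,0,0]],[[3.2,-0.3,0],[0,0,0]],[[3.2,-0.3,0],[0,0,0]],[[3.2,-0.3,0],[0,0,0]],[[3.2,-0.3,0],[0,0,0]],[[3.2,-0.3,0],[0,0,0]],[[2.9,-0.2,0],[0,0,0]],[[0,0,2],[0,0,6.2]],[[0,0,2],[0,0,6.2]],[[0,0,3],[0,0,0]],[[0,0,3],[0,0,0]],[[0,0,0],[0,0,0]]]' 50 15; python3 st.py
```

```text
t: 10.98
tool_pos: [0.4731, 0.1954, 0.3737]
orientation: [-2.446, -1.965, 0.016]
force: [-1.0, 0.1, -1.3]
opening: 0.0466
t 10.98 tcp [0.4731 0.1954 0.3737] F [-1.   0.1 -1.3] op 0.0466 q [ 0.29 -0.09  1.77 -0.    1.47  0.51]
toolx yaw 77.56 toolz [-0.0101 -0.0034 -0.9999]
```

```bash
python3 -m creep '[[[0.5,0.1,0],[0,0,0]],[[0,0,2.5],[0,0,0]],[[0,0,2.5],[0,0,0]],[[0,0,2],[0,0,0]],[[0,0,1],[0,0,0]],[[0,0,0],[0,0,0]],[[0,0,0],[0,0,0]]]'; python3 st.py
python3 - <<'E'
from h import *
crop(read_camera("side"),"s11.png",230,230,140,180,4)
E
```

```text
t: 11.57
tool_pos: [0.4772, 0.2016, 0.3024]
orientation: [2.448, 1.969, 0.002]
force: [0.5, 0.0, 0.5]
opening: 0.0466
t 11.57 tcp [0.4772 0.2016 0.3024] F [0.5 0.  0.5] op 0.0466 q [ 0.3  -0.02  1.83  0.    1.33  0.52]
toolx yaw 77.62 toolz [ 1.4e-03  5.0e-04 -1.0e+00]
```

View pics/s11.png

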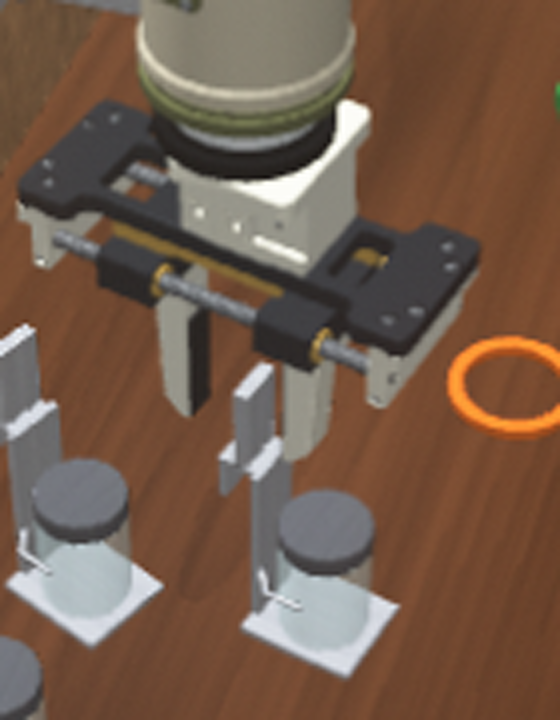

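```bash
python3 -m creep '[[[0,-0.3,0.8],[0,0,0]],[[0,0,0],[0,0,0]],[[0,0,0],[0,0,0]]]'; python3 st.py; python3 -m creep '[[[0,0,0],[0,0,0]],[[0,0,0],[0,0,0]],[[0,0,0],[0,0,0]],[[0,0,0],[0,0,0]],[[0,0,0],[0,0,0]]]' 0 25; python3 st.py
```

```text
t: 11.87
tool_pos: [0.4733, 0.2023, 0.293]
orientation: [2.447, 1.97, 0.0]
force: [0.3, 0.9, -0.3]
opening: 0.0464
t 11.87 tcp [0.4733 0.2023 0.293 ] F [ 0.3  0.9 -0.3] op 0.0464 q [ 0.3  -0.02  1.85  0.    1.31  0.52]
toolx yaw 77.65 toolz [ 2.e-04  1.e-04 -1.e+00]
t: 12.28
tool_pos: [0.4734, 0.2022, 0.2928]
orientation: [2.448, 1.969, 0.0]
force: [0.1, 0.4, -0.8]
opening: 0.0177
t 12.28 tcp [0.4734 0.2022 0.2928] F [ 0.1  0.4 -0.8] op 0.0177 q [ 0.3  -0.02  1.85  0.    1.31  0.52]
toolx yaw 77.64 toolz [ 1.e-04  1.e-04 -1.e+00]
```

```bash
python3 -m creep '[[[0,0,0],[0,0,0]],[[0,0,0],[0,0,0]],[[0,0,0],[0,0,0]],[[0,0,-1],[0,0,0]],[[0,0,-2.5],[0,0,0]],[[0,0,-3],[0,0,0]],[[0,0,-3],[0,0,0]],[[0,0,-3],[0,0,0]],[[0,0,-2.5],[0,0,0]],[[0,0,0],[0,0,-6.2]],[[0,0,0],[0,0,-6.5]],[[0,0,0],[0,0,0]]]'; python3 st.py
python3 - <<'E'
from h import *
crop(read_camera("side"),"s12.png",200,130,200,190,4)
E
```

```text
t: 13.28
tool_pos: [0.4733, 0.2022, 0.4441]
orientation: [2.208, 2.234, 0.002]
force: [0.2, 1.0, -3.1]
opening: 0.0078
t 13.28 tcp [0.4733 0.2022 0.4441] F [ 0.2  1.  -3.1] op 0.0078 q [ 0.3  -0.12  1.66  0.    1.59  0.29]
toolx yaw 90.66 toolz [ 1.4e-03  5.0e-04 -1.0e+00]
```

View pics/s12.png

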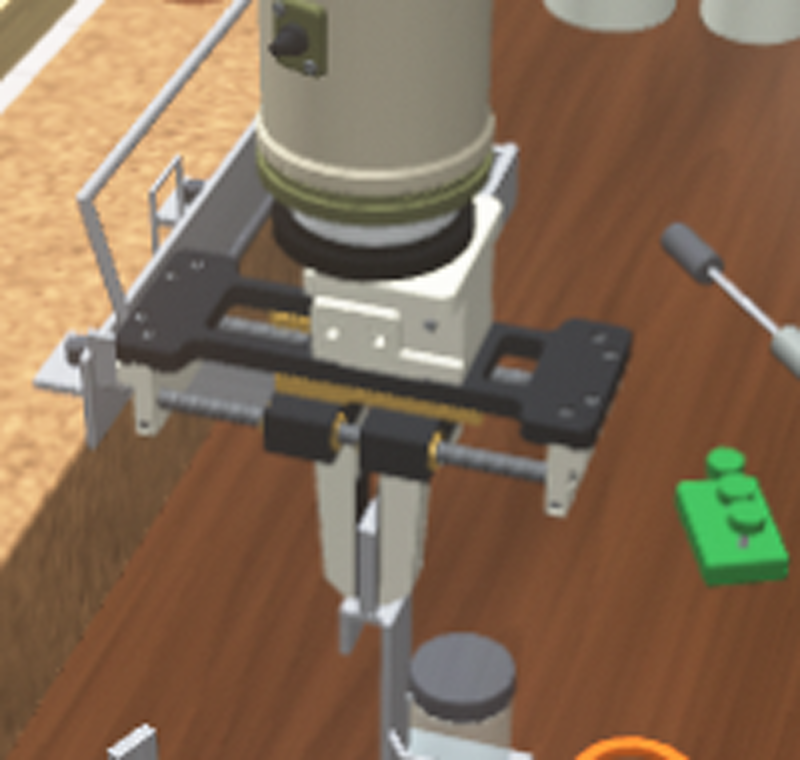

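Firmly gripped at 7.8 mm opening, upright. Carrying it to the far end in front of the rail.

```bash
python3 -m creep '[[[-2,0,0],[0,0,0]],[[-3.5,-0.2,0],[0,0,0]],[[-4,-0.2,0],[0,0,0]],[[-4,-0.2,0],[0,0,0]],[[-4,-0.2,0],[0,0,0]],[[-4,-0.2,0],[0,0,0]],[[-4,0,0],[0,0,0]],[[-4,0,0],[0,0,0]],[[-4,0,0],[0,0,0]],[[-4,0,0],[0,0,0]],[[-3.5,0,0],[0,0,0]],[[-3,0,0],[0,0,0]]]';python3 -m creep '[[[0,0,0],[0,0,0]],[[0,0,0],[0,0,0]]]'; python3 st.py
```

```text
t: 14.33
tool_pos: [0.4653, -0.2403, 0.4424]
orientation: [-2.221, -2.221, 0.001]
force: [-0.0, 0.3, -1.7]
opening: 0.0079
t: 14.5
tool_pos: [0.4655, -0.2393, 0.442]
orientation: [-2.221, -2.219, 0.0]
force: [0.3, 1.7, -1.3]
opening: 0.008
t 14.5 tcp [ 0.4655 -0.2393  0.442 ] F [ 0.3  1.7 -1.3] op 0.008 q [-0.57 -0.09  1.64  0.    1.59 -0.57]
toolx yaw 89.95 toolz [-0.0015  0.001  -1.    ]
```

```bash
python3 -m creep '[[[-0.5,1.5,0],[0,0,-0.5]],[[0,2.5,0],[0,0,0]],[[0,2.5,0],[0,0,0]],[[0,1.5,0],[0,0,0]],[[0,0.6,0],[0,0,0]],[[0,0,0],[0,0,0]],[[0,0,0],[0,0,0]]]'; python3 st.py
cat > chk.py <<'E'
from rack import *
import sys
q=(.6724,-.1684,.0074)
for c,n,b in((read_camera("side"),"s",(210,110,160,150,5)),(read_camera("top"),"t",(300,125,190,130,4))):
    im=cv2.resize(c["img"][b[1]:b[1]+b[3],b[0]:b[0]+b[2],::-1],None,fx=b[4],fy=b[4],interpolation=cv2.INTER_CUBIC)
    cv2.imwrite(f"pics/{sys.argv[1]}_{n}.png",im)
E
python3 chk.py c13
```

```text
t: 15.08
tool_pos: [0.5519, -0.2409, 0.4424]
orientation: [-2.204, -2.237, 0.001]
force: [0.4, -0.3, -2.3]
opening: 0.0076
t 15.08 tcp [ 0.5519 -0.2409  0.4424] F [ 0.4 -0.3 -2.3] op 0.0076 q [-0.5   0.12  1.43 -0.    1.59 -0.51]
toolx yaw 90.85 toolz [-1.1e-03  5.0e-04 -1.0e+00]
```

View pics/c13_s.png

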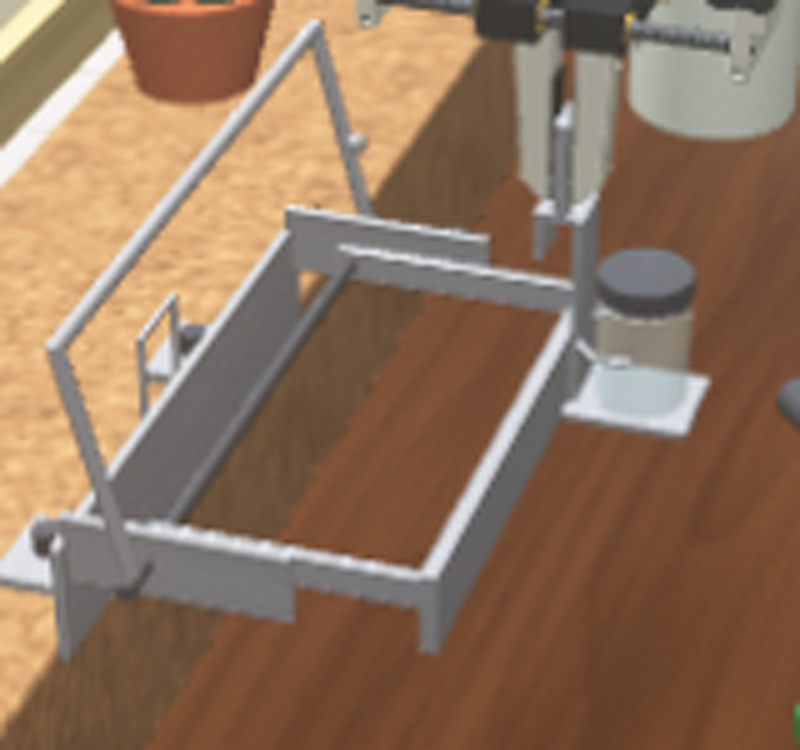

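View pics/c13_t.png

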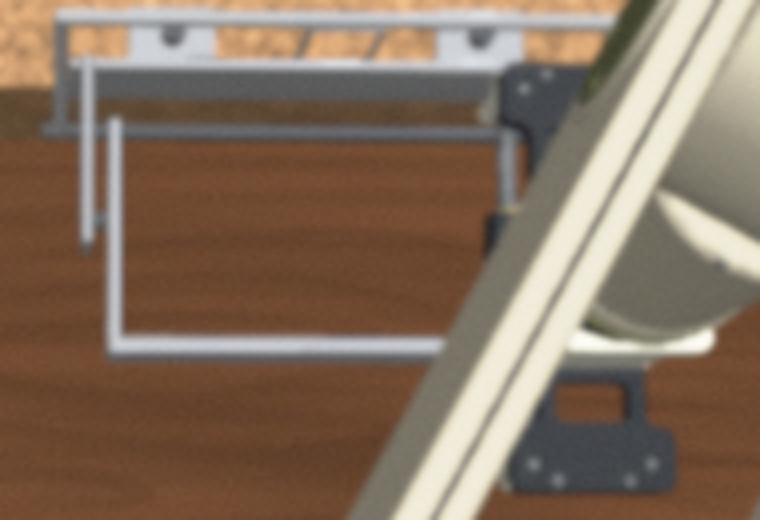

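```bash
python3 - <<'E'
from rack import *
s=read_camera("side");t=read_camera("top");q=(.6724,-.1684,.0074)
for n,c,f,o in(("s",s,5,(210,110)),("t",t,4,(300,125))):
    for l in([-124,128,10],[-116,128,10],[-124,128,-30],[-120,0,10],[-124,-40,10],[-116,-40,10]):
        print(n,l,((proj(c,rackpts(q,l))+.5-o)*f-.5).round(0))
E
```

```text
s [-124, 128, 10] [432. 576.]
s [-116, 128, 10] [414. 572.]
s [-124, 128, -30] [432. 653.]
s [-120, 0, 10] [512. 415.]
s [-124, -40, 10] [545. 371.]
s [-116, -40, 10] [529. 368.]
t [-124, 128, 10] [110. 349.]
t [-116, 128, 10] [110. 335.]
t [-124, 128, -30] [107. 361.]
t [-120, 0, 10] [346. 344.]
t [-124, -40, 10] [419. 352.]
t [-116, -40, 10] [419. 338.]
```

Rail position is confirmed to about 1 mm and the hook is aligned with it. Lowering.

```bash
python3 -m creep '[[[0,0.1,1.5],[0,0,0.4]],[[0,0,1.5],[0,0,0]],[[0,0,1.5],[0,0,0]],[[0,0,0.8],[0,0,0]],[[0,0,0.5],[0,0,0]],[[0,0,0],[0,0,0]],[[0,0,0],[0,0,0]]]'; python3 st.py; python3 chk.py c14
```

```text
t: 15.87
tool_pos: [0.553, -0.2418, 0.3853]
orientation: [2.213, 2.229, 0.0]
force: [0.2, 0.4, -1.1]
opening: 0.0076
t 15.87 tcp [ 0.553  -0.2418  0.3853] F [ 0.2  0.4 -1.1] op 0.0076 q [-0.5   0.15  1.5   0.    1.49 -0.5 ]
toolx yaw 90.43 toolz [ 4.e-04 -2.e-04 -1.e+00]
```

View pics/c14_s.png

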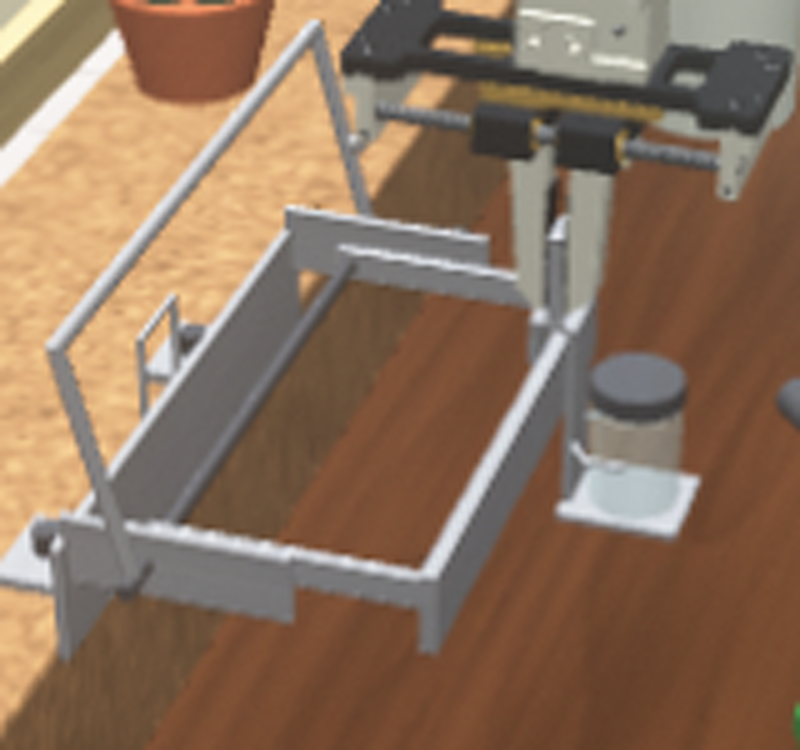

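The hook straddles the rail. I'll lower the last 8 mm and release.

```bash
python3 -m creep '[[[0,0,0.4],[0,0,0]],[[0,0,0.3],[0,0,0]],[[0,0,0.1],[0,0,0]],[[0,0,0],[0,0,0]]]'; python3 -m creep '[[[0,0,0],[0,0,0]],[[0,0,0],[0,0,0]],[[0,0,0],[0,0,0]]]' 35 20;  python3 -m creep '[[[0,0,0],[0,0,0]],[[0,0,-1],[0,0,0]],[[0,0,-3],[0,0,0]],[[0,0,-3],[0,0,0]],[[2,-2,-2],[0,0,0]],[[2,-2,0],[0,0,0]],[[2,-2,0],[0,0,0]],[[3,0,0],[0,0,0]],[[3,0,0],[0,0,0]],[[3,0,0],[0,0,0]]]'; python3 st.py; python3 chk.py c15
python3 - <<'E'
from h import *
crop(read_camera("side"),"s15.png",190,300,150,150,4)
E
```

```text
t: 16.3
tool_pos: [0.5531, -0.2417, 0.3772]
orientation: [2.212, 2.23, 0.0]
force: [-0.3, -0.3, 0.2]
opening: 0.0078
t: 16.55
tool_pos: [0.5531, -0.2417, 0.3768]
orientation: [2.213, 2.23, 0.0]
force: [-0.3, -0.2, 0.9]
opening: 0.0233
t: 17.38
tool_pos: [0.4913, -0.0911, 0.468]
orientation: [2.213, 2.228, 0.001]
force: [0.5, -0.4, -0.3]
opening: 0.0323
t 17.38 tcp [ 0.4913 -0.0911  0.468 ] F [ 0.5 -0.4 -0.3] op 0.0323 q [-0.29 -0.16  1.66  0.    1.64 -0.29]
toolx yaw 90.38 toolz [ 1.7e-03 -4.0e-04 -1.0e+00]
```

View pics/c15_s.png

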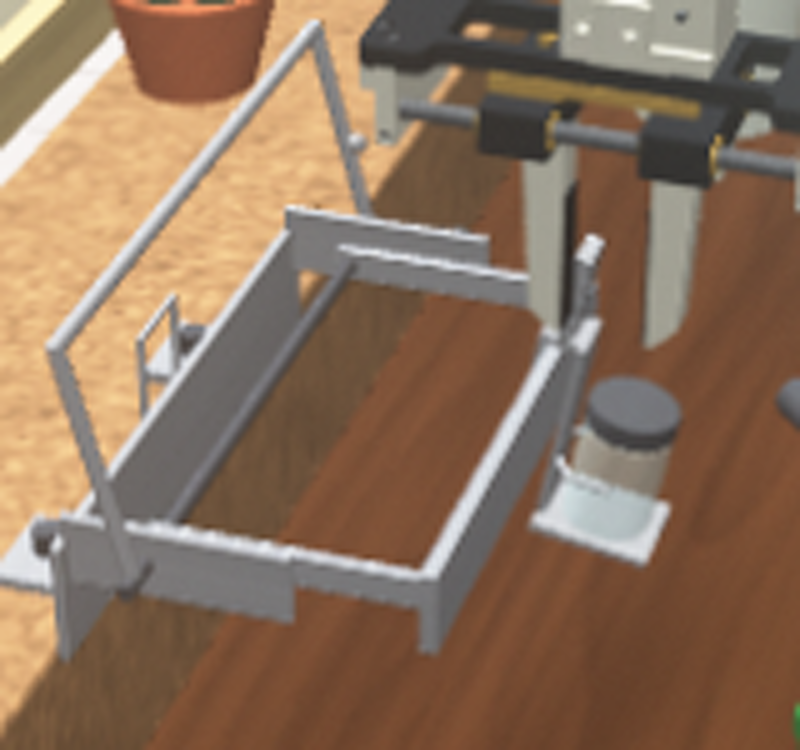

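View pics/s15.png

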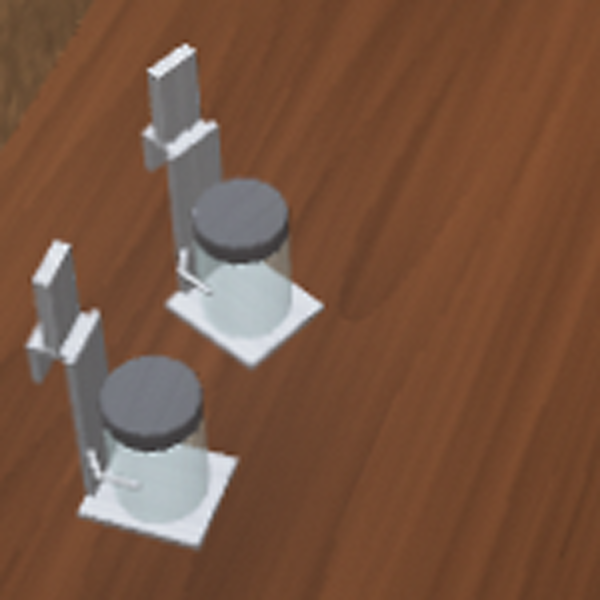

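The jar hangs on the rail at the far end, tipped a little as expected. The other two are unmoved. Next is jar B.

```bash
python3 -m creep '[[[3.4,1.1,0],[0,0,0]],[[3.4,1.1,0],[0,0,0]],[[3.4,1.1,0],[0,0,0]],[[3.4,1.1,0],[0,0,0]],[[3.4,1.1,0],[0,0,0]],[[3.4,1.1,0],[0,0,0]],[[3.4,1.1,0],[0,0,0]],[[3.4,1.1,0],[0,0,0]],[[3,0.8,0],[0,0,0]],[[0,0,0],[0,0,0]]]' 50 20;python3 -m creep '[[[0,0,2.2],[0,0,5.8]],[[0,0,2.2],[0,0,5.8]],[[0,0,2.2],[0,0,5.8]],[[0,0,2.2],[0,0,5.8]],[[0,0,0],[0,0,0]],[[0,0,0],[0,0,0]]]'; python3 st.py
```

```text
t: 18.37
tool_pos: [0.5864, 0.2144, 0.466]
orientation: [-2.208, -2.233, -0.001]
force: [-0.2, 0.3, 0.5]
opening: 0.0467
t: 18.87
tool_pos: [0.5856, 0.2094, 0.3777]
orientation: [-2.614, -1.742, 0.005]
force: [-0.6, 0.1, 1.1]
opening: 0.0461
t 18.87 tcp [0.5856 0.2094 0.3777] F [-0.6  0.1  1.1] op 0.0461 q [ 0.26  0.2   1.46 -0.    1.48  0.66]
toolx yaw 67.37 toolz [-0.003  -0.0011 -1.    ]
```

```bash
python3 -m creep '[[[0.2,0,2.5],[0,0,0]],[[0,0,2.5],[0,0,0]],[[0,0,2],[0,0,0]],[[0,0,1],[0,0,0]],[[0,0,0.4],[0,0,0]],[[0,0,0],[0,0,0]],[[0,0,0],[0,0,0]]]'; python3 st.py
python3 - <<'E'
from h import *
crop(read_camera("side"),"s16.png",190,220,160,180,4)
E
```

```text
t: 19.45
tool_pos: [0.5871, 0.2124, 0.2968]
orientation: [2.615, 1.74, 0.004]
force: [0.4, 0.3, -0.3]
opening: 0.0467
t 19.45 tcp [0.5871 0.2124 0.2968] F [ 0.4  0.3 -0.3] op 0.0467 q [ 0.27  0.27  1.53 -0.    1.34  0.66]
toolx yaw 67.29 toolz [ 2.4e-03  6.0e-04 -1.0e+00]
```

View pics/s16.png

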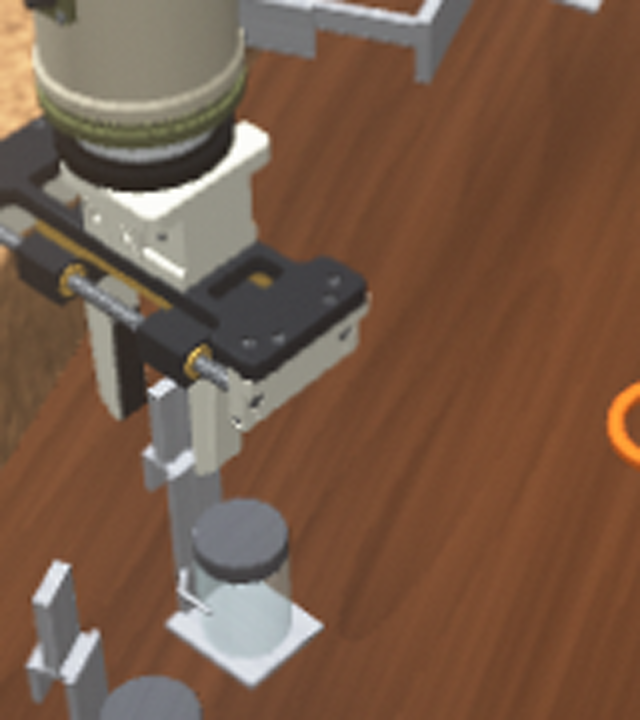

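```bash
python3 -m creep '[[[-0.1,-0.2,0.3],[0,0,0]],[[0,0,0],[0,0,0]],[[0,0,0],[0,0,0]]]'; python3 st.py; python3 -m creep '[[[0,0,0],[0,0,0]],[[0,0,0],[0,0,0]],[[0,0,0],[0,0,0]],[[0,0,0],[0,0,0]],[[0,0,0],[0,0,0]],[[0,0,0],[0,0,0]],[[0,0,0],[0,0,0]],[[0,0,0],[0,0,0]]]' 0 25; python3 -m creep '[[[0,0,-1],[0,0,0]],[[0,0,-2.5],[0,0,0]],[[0,0,-3],[0,0,0]],[[0,0,-3],[0,0,0]],[[0,0,-3],[0,0,0]],[[0,0,-2.5],[0,0,0]],[[0,0,0],[0,0,-5.8]],[[0,0,0],[0,0,-5.8]],[[0,0,0],[0,0,-5.8]],[[0,0,0],[0,0,-5.8]],[[0,0,0],[0,0,0]]]'; python3 st.py
```

```text
t: 19.75
tool_pos: [0.5841, 0.2123, 0.2923]
orientation: [2.616, 1.74, 0.001]
force: [0.6, 0.6, 0.4]
opening: 0.0466
t 19.75 tcp [0.5841 0.2123 0.2923] F [0.6 0.6 0.4] op 0.0466 q [0.27 0.26 1.55 0.   1.33 0.66]
toolx yaw 67.26 toolz [ 6.e-04  2.e-04 -1.e+00]
t: 20.42
tool_pos: [0.584, 0.2123, 0.2915]
orientation: [-2.616, -1.74, 0.001]
force: [-0.1, 0.7, -1.4]
opening: 0.0077
t: 21.33
tool_pos: [0.5839, 0.2123, 0.4424]
orientation: [2.207, 2.235, 0.0]
force: [0.4, 0.3, -1.4]
opening: 0.0078
t 21.33 tcp [0.5839 0.2123 0.4424] F [ 0.4  0.3 -1.4] op 0.0078 q [0.27 0.18 1.37 0.   1.6  0.25]
toolx yaw 90.72 toolz [ 3.e-04  1.e-04 -1.e+00]
```

```bash
python3 -m creep '[[[-1,-3,0],[0,0,0.3]],[[-3,-2.8,0],[0,0,0]],[[-3,-2.8,0],[0,0,0]],[[-3.2,-2.5,0],[0,0,0]],[[-4,0,0],[0,0,0]],[[-4,0,0],[0,0,0]],[[-4,0,0],[0,0,0]],[[-4,0,0],[0,0,0]],[[-4,0,0],[0,0,0]],[[-4,0,0],[0,0,0]],[[-3,0,0],[0,0,0]],[[-1,0,0],[0,0,0]]]';python3 -m creep '[[[0,0,0],[0,0,0]],[[0,0,0],[0,0,0]]]'; python3 st.py
```

```text
t: 22.33
tool_pos: [0.4734, -0.1739, 0.4422]
orientation: [2.226, 2.215, -0.002]
force: [-0.0, 1.0, -1.3]
opening: 0.0077
t: 22.5
tool_pos: [0.474, -0.1701, 0.4419]
orientation: [-2.222, -2.22, -0.001]
force: [-0.2, -0.2, -1.7]
opening: 0.0078
t 22.5 tcp [ 0.474  -0.1701  0.4419] F [-0.2 -0.2 -1.7] op 0.0078 q [-0.45 -0.15  1.7   0.    1.59 -0.45]
toolx yaw 89.95 toolz [-1.e-04  7.e-04 -1.e+00]
```

```bash
python3 -m creep '[[[0,1.5,0],[0,0,-0.5]],[[0,2.5,0],[0,0,0]],[[0,2.2,0],[0,0,0]],[[0,1.2,0],[0,0,0]],[[0,0.4,0],[0,0,0]],[[0,0,0],[0,0,0]],[[0,0,0],[0,0,0]],[[0,0,0],[0,0,0]]]'; python3 st.py
```

```text
t: 23.17
tool_pos: [0.5516, -0.1688, 0.4419]
orientation: [-2.208, -2.234, 0.0]
force: [-0.1, -0.3, -1.7]
opening: 0.008
t 23.17 tcp [ 0.5516 -0.1688  0.4419] F [-0.1 -0.3 -1.7] op 0.008 q [-0.39  0.06  1.5  -0.    1.59 -0.4 ]
toolx yaw 90.66 toolz [-3.e-04  1.e-04 -1.e+00]
```

```bash
python3 -m creep '[[[0,0.1,1.5],[0,0,0.3]],[[0,0,1.5],[0,0,0]],[[0,0,1.5],[0,0,0]],[[0,0,0.8],[0,0,0]],[[0,0,0.5],[0,0,0]],[[0,0,0],[0,0,0]],[[0,0,0],[0,0,0]]]'; python3 st.py; python3 chk.py c17
```

```text
t: 23.75
tool_pos: [0.553, -0.1694, 0.3843]
orientation: [2.215, 2.228, 0.0]
force: [-0.2, -0.4, -1.5]
opening: 0.0082
t 23.75 tcp [ 0.553  -0.1694  0.3843] F [-0.2 -0.4 -1.5] op 0.0082 q [-0.39  0.08  1.58  0.    1.48 -0.39]
toolx yaw 90.33 toolz [ 4.e-04 -1.e-04 -1.e+00]
```

View pics/c17_s.png

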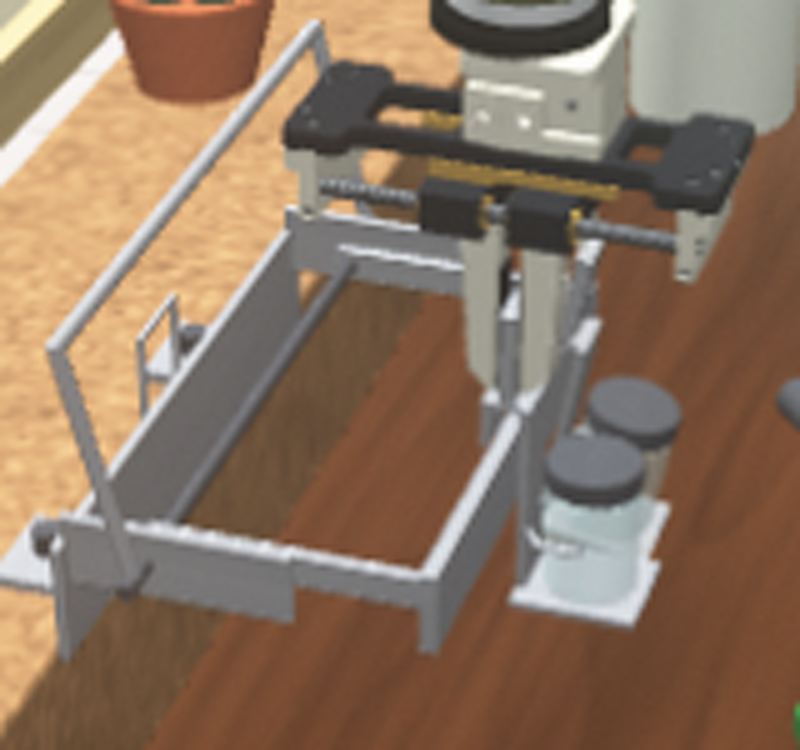

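```bash
python3 -m creep '[[[0,0,0.4],[0,0,0]],[[0,0,0.3],[0,0,0]],[[0,0,0.1],[0,0,0]],[[0,0,0],[0,0,0]]]'; python3 -m creep '[[[0,0,0],[0,0,0]],[[0,0,0],[0,0,0]],[[0,0,0],[0,0,0]],[[0,0,0],[0,0,0]]]' 35 20;  python3 -m creep '[[[0,0,-1],[0,0,0]],[[0,0,-3],[0,0,0]],[[0,0,-3],[0,0,0]],[[2,-2,-2],[0,0,0]],[[2,-2,0],[0,0,0]],[[3,-2,0],[0,0,0]],[[3,0,0],[0,0,0]],[[4,0,0],[0,0,0]],[[4,0,0],[0,0,0]],[[4,0,0],[0,0,0]],[[4,0,0],[0,0,0]],[[0,0,0],[0,0,0]]]'; python3 st.py; python3 chk.py c18
python3 - <<'E'
from h import *
crop(read_camera("side"),"s18.png",170,300,170,150,4)
E
```

```text
t: 24.18
tool_pos: [0.5531, -0.1694, 0.3757]
orientation: [-2.215, -2.228, -0.0]
force: [-0.3, -1.2, -2.1]
opening: 0.0078
t: 24.52
tool_pos: [0.5532, -0.1694, 0.3759]
orientation: [2.215, 2.228, 0.0]
force: [-0.9, -0.4, -0.9]
opening: 0.0294
t: 25.52
tool_pos: [0.4907, 0.096, 0.467]
orientation: [-2.207, -2.234, -0.005]
force: [0.3, -0.6, 1.0]
opening: 0.0329
t 25.52 tcp [0.4907 0.096  0.467 ] F [ 0.3 -0.6  1. ] op 0.0329 q [ 0.09 -0.16  1.66  0.    1.64  0.08]
toolx yaw 90.69 toolz [ 0.0012  0.003  -1.    ]
```

View pics/c18_s.png

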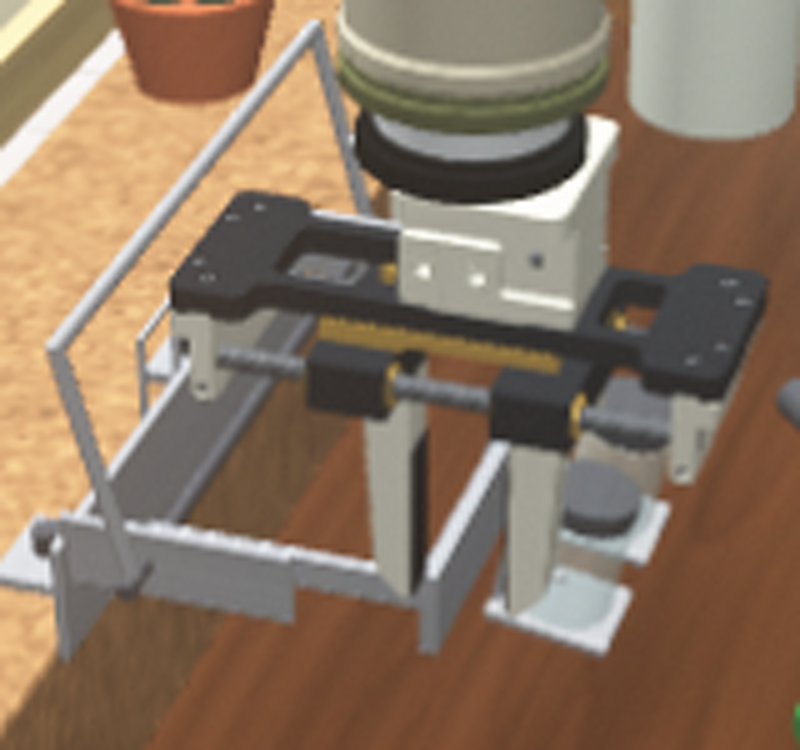

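View pics/s18.png

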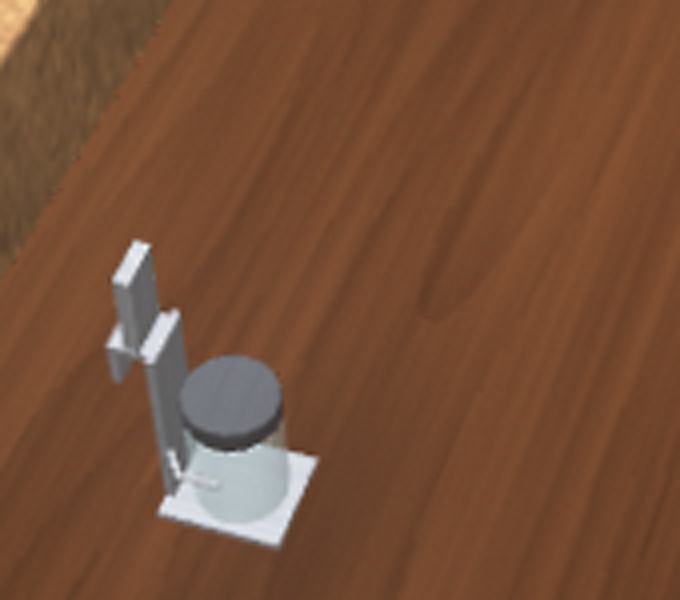

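Second jar is on the rail and the third is unmoved. Going to it.

```bash
python3 -m creep '[[[3.4,1.4,0],[0,0,0]],[[3.4,1.4,0],[0,0,0]],[[3.4,1.4,0],[0,0,0]],[[3.4,1.4,0],[0,0,0]],[[3.4,1.4,0],[0,0,0]],[[3.4,1.4,0],[0,0,0]],[[3.4,1.4,0],[0,0,-1.2]],[[0,0,2.2],[0,0,0]],[[0,0,3],[0,0,0]],[[0,0,3],[0,0,0]],[[0,0,0],[0,0,0]],[[0,0,0],[0,0,0]]]' 50 20; python3 st.py
```

```text
t: 26.67
tool_pos: [0.5884, 0.3268, 0.3817]
orientation: [-2.193, -2.248, 0.007]
force: [0.1, 0.1, 1.2]
opening: 0.0464
t 26.67 tcp [0.5884 0.3268 0.3817] F [0.1 0.1 1.2] op 0.0464 q [ 0.43  0.34  1.29 -0.    1.52  0.41]
toolx yaw 91.42 toolz [-0.0044 -0.0023 -1.    ]
```

```bash
python3 -m creep '[[[1,-0.2,0],[0,0,-0.5]],[[0,0,2.5],[0,0,0]],[[0,0,2.5],[0,0,0]],[[0,0,2],[0,0,0]],[[0,0,1],[0,0,0]],[[0,0,0],[0,0,0]],[[0,0,0],[0,0,0]]]'; python3 st.py
```

```text
t: 27.25
tool_pos: [0.5863, 0.339, 0.3058]
orientation: [2.181, 2.26, 0.003]
force: [1.4, 0.4, -0.2]
opening: 0.0465
t 27.25 tcp [0.5863 0.339  0.3058] F [ 1.4  0.4 -0.2] op 0.0465 q [0.45 0.4  1.36 0.   1.39 0.41]
toolx yaw 92.04 toolz [ 1.8e-03  9.0e-04 -1.0e+00]
```

```bash
python3 -m creep '[[[0,-0.1,0.8],[0,0,0]],[[0,0,0.4],[0,0,0]],[[0,0,0],[0,0,0]],[[0,0,0],[0,0,0]]]'; python3 st.py; python3 -m creep '[[[0,0,0],[0,0,0]],[[0,0,0],[0,0,0]],[[0,0,0],[0,0,0]],[[0,0,0],[0,0,0]],[[0,0,0],[0,0,0]],[[0,0,0],[0,0,0]],[[0,0,0],[0,0,0]],[[0,0,0],[0,0,0]]]' 0 25; python3 -m creep '[[[0,0,-1],[0,0,0]],[[0,0,-2.5],[0,0,0]],[[0,0,-3],[0,0,0]],[[0,0,-3],[0,0,0]],[[0,0,-3],[0,0,0]],[[0,0,-2.5],[0,0,0]],[[0,0,0],[0,0,1.6]],[[0,0,0],[0,0,0]]]'; python3 st.py
python3 - <<'E'
from h import *
crop(read_camera("side"),"s19.png",170,200,170,170,4)
E
```

```text
t: 27.58
tool_pos: [0.5848, 0.3387, 0.292]
orientation: [-2.181, -2.261, -0.0]
force: [-0.6, 0.4, 0.2]
opening: 0.0466
t 27.58 tcp [0.5848 0.3387 0.292 ] F [-0.6  0.4  0.2] op 0.0466 q [0.45 0.4  1.37 0.   1.36 0.41]
toolx yaw 92.05 toolz [ 0.e+00  1.e-04 -1.e+00]
t: 28.25
tool_pos: [0.5847, 0.3387, 0.2915]
orientation: [-2.181, -2.261, 0.001]
force: [1.2, 0.1, -1.8]
opening: 0.0078
t: 28.92
tool_pos: [0.5851, 0.3389, 0.4456]
orientation: [2.213, 2.227, 0.008]
force: [-0.4, 0.0, -2.8]
opening: 0.0075
t 28.92 tcp [0.5851 0.3389 0.4456] F [-0.4  0.  -2.8] op 0.0075 q [0.45 0.32 1.19 0.   1.62 0.44]
toolx yaw 90.38 toolz [ 0.005   0.0024 -1.    ]
```

View pics/s19.png

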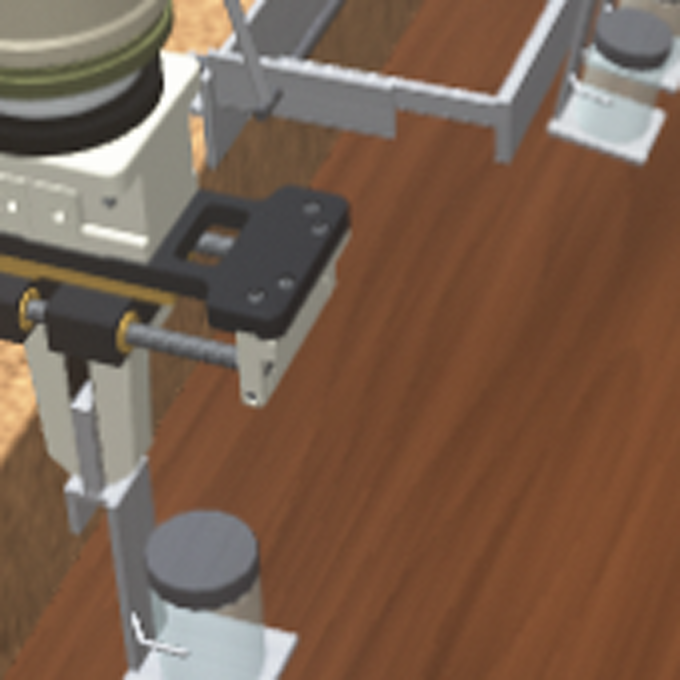

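```bash
python3 -m creep '[[[-1,-3,0],[0,0,0]],[[-3,-2.8,0],[0,0,0]],[[-3,-2.8,0],[0,0,0]],[[-3.2,-2.5,0],[0,0,0]],[[-4,0,0],[0,0,0]],[[-4,0,0],[0,0,0]],[[-4,0,0],[0,0,0]],[[-4,0,0],[0,0,0]],[[-4,0,0],[0,0,0]],[[-4,0,0],[0,0,0]],[[-4,0,0],[0,0,0]],[[-4,0,0],[0,0,0]]]';python3 -m creep '[[[-0.8,0,0],[0,0,0]],[[0,0,0],[0,0,0]],[[0,0,0],[0,0,0]]]'; python3 st.py
```

```text
t: 29.97
tool_pos: [0.4762, -0.0859, 0.4404]
orientation: [-2.21, -2.23, 0.002]
force: [0.1, 0.1, -1.7]
opening: 0.0079
t: 30.22
tool_pos: [0.4769, -0.0922, 0.4406]
orientation: [-2.212, -2.227, 0.001]
force: [0.8, 0.6, -2.2]
opening: 0.0077
t 30.22 tcp [ 0.4769 -0.0922  0.4406] F [ 0.8  0.6 -2.2] op 0.0077 q [-0.3  -0.19  1.74  0.    1.6  -0.3 ]
toolx yaw 90.38 toolz [-0.0021  0.0013 -1.    ]
```

```bash
python3 -m creep '[[[-0.1,1.4,0],[0,0,0]],[[0,2.4,0],[0,0,0]],[[0,2.1,0],[0,0,0]],[[0,1.1,0],[0,0,0]],[[0,0.5,0],[0,0,0]],[[0,0,0],[0,0,0]],[[0,0,0],[0,0,0]],[[0,0,0],[0,0,0]]]'; python3 st.py
```

```text
t: 30.88
tool_pos: [0.5517, -0.0918, 0.4416]
orientation: [-2.211, -2.231, 0.0]
force: [-0.4, -0.8, -1.6]
opening: 0.008
t 30.88 tcp [ 0.5517 -0.0918  0.4416] F [-0.4 -0.8 -1.6] op 0.008 q [-0.26  0.01  1.55 -0.    1.58 -0.27]
toolx yaw 90.5 toolz [-6.e-04  1.e-04 -1.e+00]
```

```bash
python3 -m creep '[[[0,0,1.5],[0,0,0.1]],[[0,0,1.5],[0,0,0]],[[0,0,1.5],[0,0,0]],[[0,0,0.8],[0,0,0]],[[0,0,0.5],[0,0,0]],[[0,0,0],[0,0,0]],[[0,0,0],[0,0,0]]]'; python3 st.py; python3 chk.py c20
```

```text
t: 31.47
tool_pos: [0.5521, -0.0926, 0.3843]
orientation: [2.215, 2.228, 0.0]
force: [0.6, -1.2, -1.4]
opening: 0.0078
t 31.47 tcp [ 0.5521 -0.0926  0.3843] F [ 0.6 -1.2 -1.4] op 0.0078 q [-0.26  0.03  1.63 -0.    1.48 -0.26]
toolx yaw 90.34 toolz [ 4.e-04 -1.e-04 -1.e+00]
```

View pics/c20_s.png

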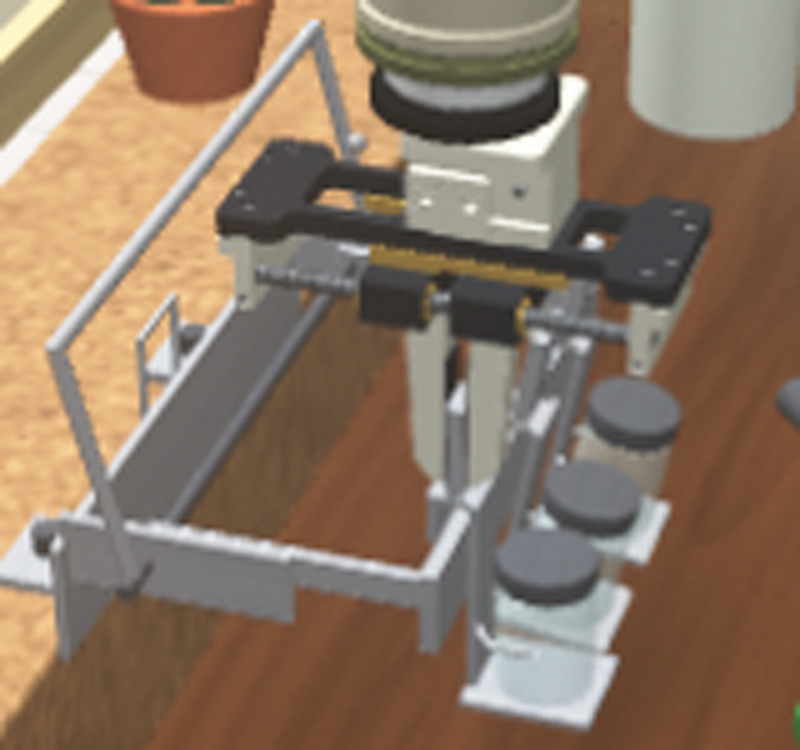

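```bash
python3 -m creep '[[[0,0,0.4],[0,0,0]],[[0,0,0.3],[0,0,0]],[[0,0,0.1],[0,0,0]],[[0,0,0],[0,0,0]]]'; python3 -m creep '[[[0,0,0],[0,0,0]],[[0,0,0],[0,0,0]],[[0,0,0],[0,0,0]],[[0,0,0],[0,0,0]]]' 35 20;  python3 -m creep '[[[0,0,-1],[0,0,0]],[[0,0,-3],[0,0,0]],[[0,0,-3],[0,0,0]],[[0,-2,-3],[0,0,0]],[[0,-3,0],[0,0,0]],[[2,-4,0],[0,0,0]],[[2,-3.5,0],[0,0,0]],[[3,-2,0],[0,0,0]],[[4,-1,0],[0,0,0]],[[4,0,0],[0,0,0]],[[4,0,0],[0,0,0]],[[0,0,0],[0,0,0]]]'; python3 st.py; python3 chk.py c21
```

```text
t: 31.9
tool_pos: [0.5523, -0.0925, 0.376]
orientation: [2.214, 2.228, 0.0]
force: [-0.5, 0.2, -0.5]
opening: 0.008
t: 32.23
tool_pos: [0.5522, -0.0925, 0.3757]
orientation: [-2.215, -2.228, 0.0]
force: [-0.6, -0.3, 0.4]
opening: 0.0297
t: 33.23
tool_pos: [0.3975, 0.1008, 0.477]
orientation: [-2.206, -2.235, -0.006]
force: [0.8, 0.2, 0.4]
opening: 0.0327
t 33.23 tcp [0.3975 0.1008 0.477 ] F [0.8 0.2 0.4] op 0.0327 q [ 0.12 -0.42  1.86  0.    1.7   0.11]
toolx yaw 90.75 toolz [ 0.0019  0.0032 -1.    ]
```

View pics/c21_s.png

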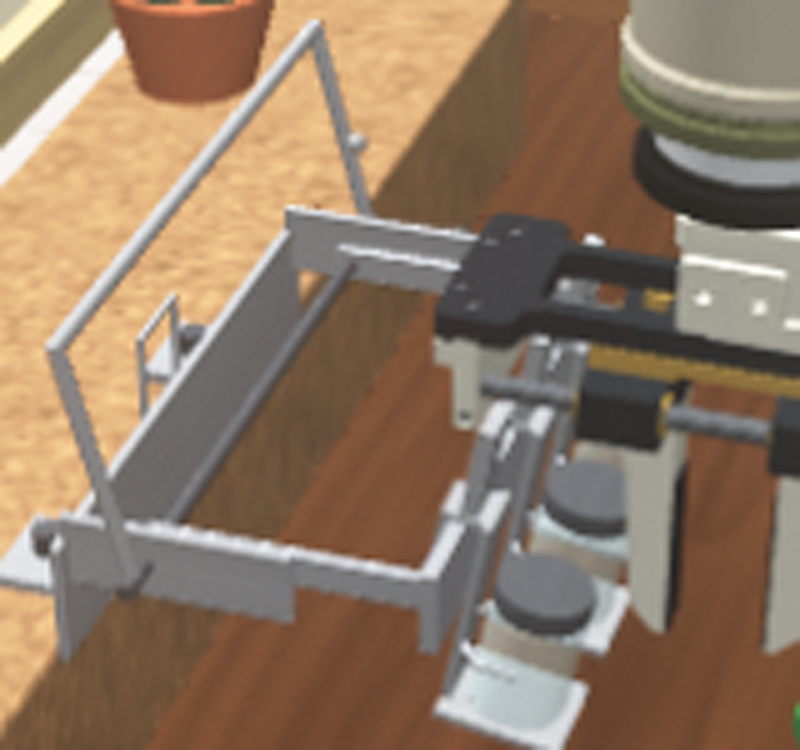

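View pics/c21_t.png

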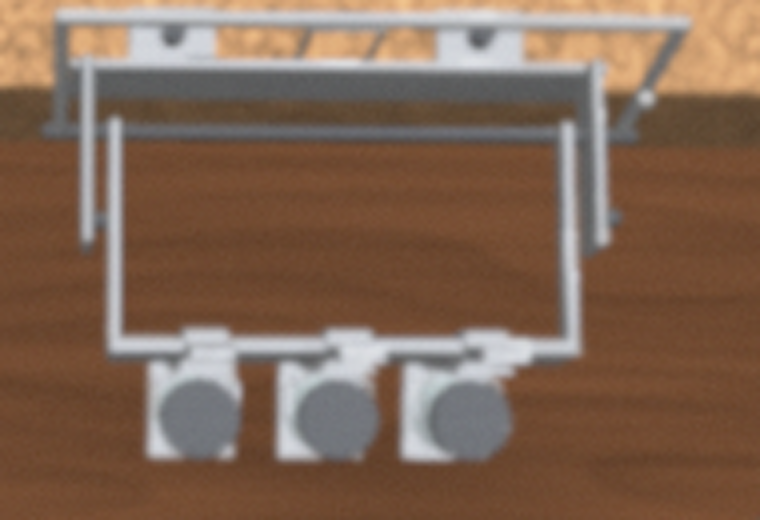

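All three jars hang upright with their hooks over the rail. For the keeper, I'll straddle its bar near the +y end (rack y = +140 mm), approaching from above.

```bash
python3 -m creep '[[[0,0,-2],[0,0,0.3]],[[0,0,-1.5],[0,0,0]],[[-1.6,3.7,0],[0,0,0]],[[-1.6,3.7,0],[0,0,0]],[[-1.6,3.7,0],[0,0,0]],[[-1.6,3.7,0],[0,0,0]],[[-1.6,3.7,0],[0,0,0]],[[-1.6,3.7,0],[0,0,0]],[[-1.6,3.7,0],[0,0,0]],[[-1.5,3.0,0],[0,0,0]],[[0,0,0],[0,0,0]],[[0,0,0],[0,0,0]]]' 35 20; python3 st.py
```

```text
t: 34.33
tool_pos: [0.6892, -0.0353, 0.5075]
orientation: [-2.222, -2.215, 0.005]
force: [-0.2, 0.3, -0.4]
opening: 0.0328
t 34.33 tcp [ 0.6892 -0.0353  0.5075] F [-0.2  0.3 -0.4] op 0.0328 q [-0.13  0.37  1.02 -0.    1.75 -0.12]
toolx yaw 89.82 toolz [-4.9e-03  2.0e-04 -1.0e+00]
```

```bash
python3 -m creep '[[[0.7,0.7,0],[0,0,-0.5]],[[0,0,0.5],[0,0,0]],[[0,0,0],[0,0,0]],[[0,0,0],[0,0,0]]]'; python3 st.py; python3 chk.py c22
```

```text
t: 34.67
tool_pos: [0.6939, -0.0248, 0.5064]
orientation: [2.211, 2.231, 0.0]
force: [0.6, -0.6, -1.1]
opening: 0.0328
t 34.67 tcp [ 0.6939 -0.0248  0.5064] F [ 0.6 -0.6 -1.1] op 0.0328 q [-0.11  0.38  1.01 -0.    1.75 -0.12]
toolx yaw 90.53 toolz [ 4.e-04 -2.e-04 -1.e+00]
```

View pics/c22_s.png

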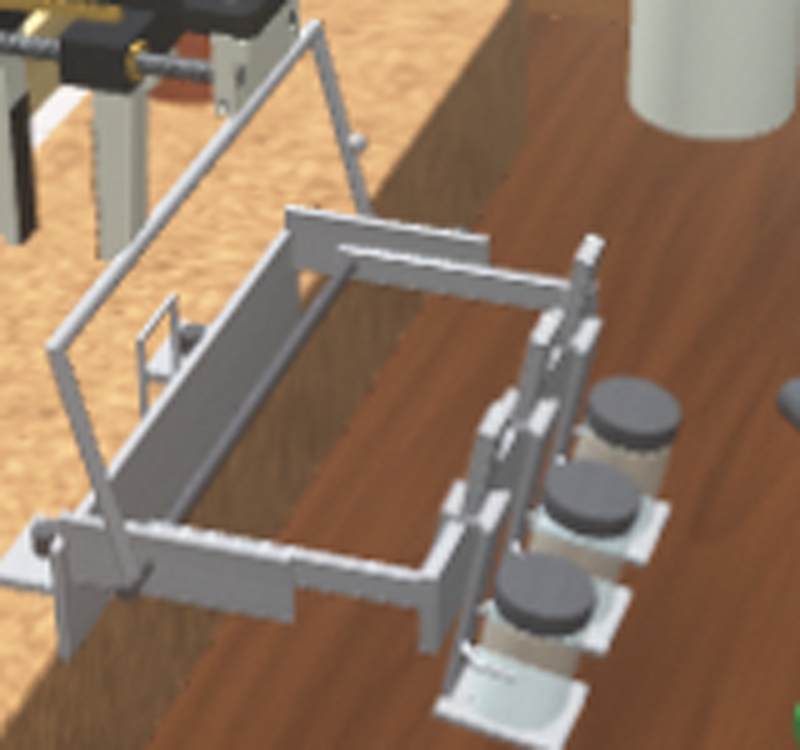

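```bash
python3 -m creep '[[[-0.4,0.3,0],[0,0,0]],[[0,0,2],[0,0,0]],[[0,0,2],[0,0,0]],[[0,0,1],[0,0,0]],[[0,0,0],[0,0,0]],[[0,0,0],[0,0,0]]]'; python3 st.py; python3 chk.py c23
```

```text
t: 35.27
tool_pos: [0.6978, -0.0287, 0.4553]
orientation: [-2.21, -2.231, 0.002]
force: [-0.4, -0.1, 0.5]
opening: 0.0323
t 35.27 tcp [ 0.6978 -0.0287  0.4553] F [-0.4 -0.1  0.5] op 0.0323 q [-0.11  0.39  1.09 -0.    1.66 -0.12]
toolx yaw 90.54 toolz [-1.5e-03  1.0e-04 -1.0e+00]
```

View pics/c23_s.png

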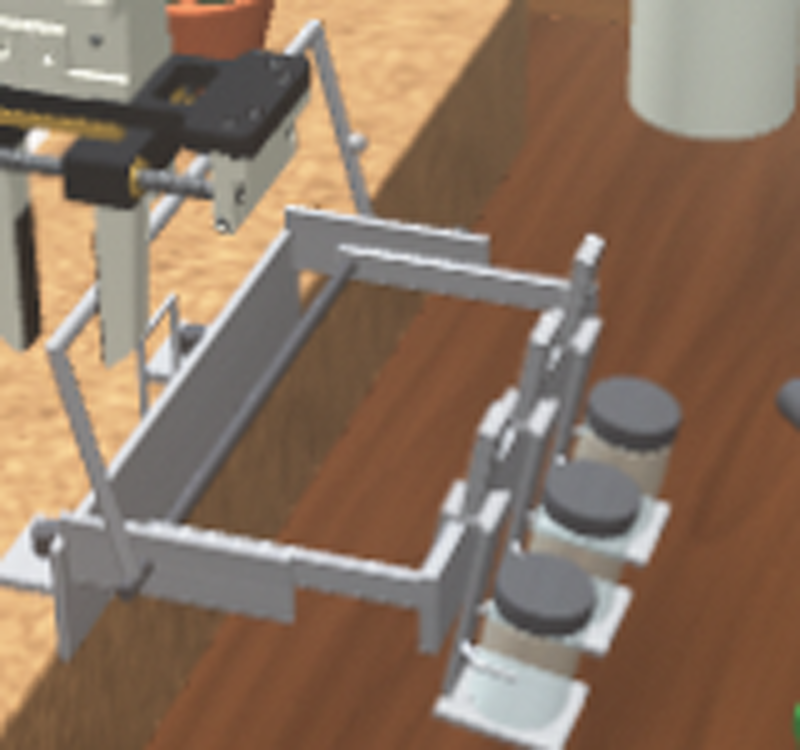

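```bash
python3 -m creep '[[[0,0,0],[0,0,0]],[[0,0,0],[0,0,0]],[[0,0,0],[0,0,0]],[[0,0,0],[0,0,0]],[[0,0,0],[0,0,0]],[[0,0,0],[0,0,0]]]' 0 15; python3 st.py;python3 -m creep '[[[0,-1,-0.2],[0,0,0]],[[0,-1.1,-0.1],[0,0,0]],[[0,-1.1,0],[0,0,0]],[[0,-1.1,0.1],[0,0,0]],[[0,-1.1,0.2],[0,0,0]],[[0,-1.1,0.3],[0,0,0]],[[0,0,0],[0,0,0]]]'; python3 st.py; python3 chk.py c24
```

```text
t: 35.87
tool_pos: [0.6979, -0.0285, 0.4561]
orientation: [2.21, 2.232, 0.001]
force: [0.3, -0.9, 1.8]
opening: 0.0073
t 35.87 tcp [ 0.6979 -0.0285  0.4561] F [ 0.3 -0.9  1.8] op 0.0073 q [-0.11  0.39  1.09  0.    1.66 -0.12]
toolx yaw 90.55 toolz [ 5.e-04 -0.e+00 -1.e+00]
t: 36.45
tool_pos: [0.6318, -0.029, 0.4535]
orientation: [2.211, 2.232, 0.0]
force: [-4.2, 0.8, 3.0]
opening: 0.0075
t 36.45 tcp [ 0.6318 -0.029   0.4535] F [-4.2  0.8  3. ] op 0.0075 q [-0.13  0.2   1.32  0.    1.62 -0.14]
toolx yaw 90.55 toolz [ 3.e-04  1.e-04 -1.e+00]
```

View pics/c24_s.png

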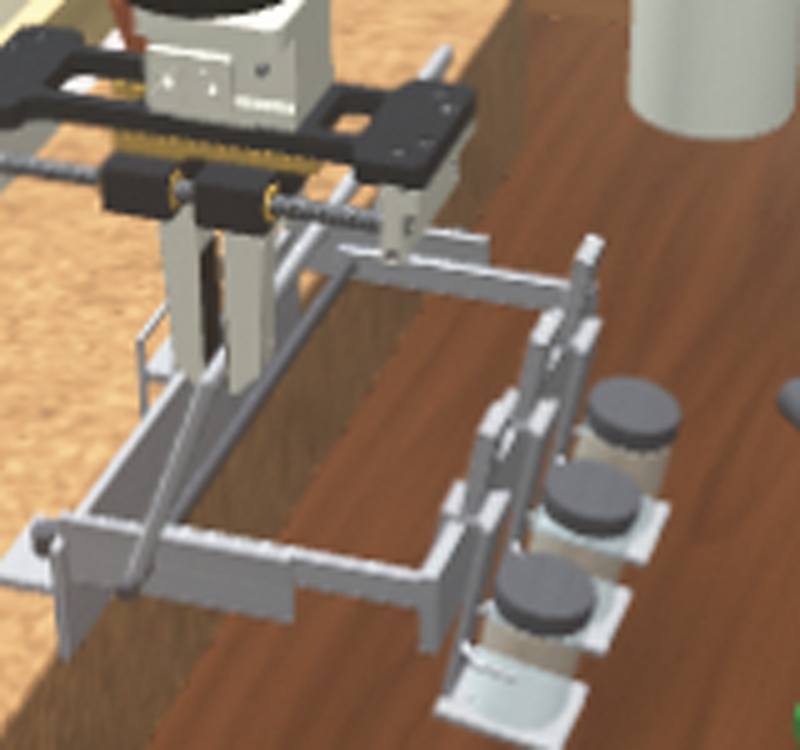

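The keeper follows at low force. Continuing along the arc.

```bash
python3 -m creep '[[[0,-1,0.4],[0,0,0]],[[0,-1,0.5],[0,0,0]],[[0,-0.9,0.6],[0,0,0]],[[0,-0.9,0.7],[0,0,0]],[[0,-0.8,0.8],[0,0,0]],[[0,-0.7,0.9],[0,0,0]],[[0,0,0],[0,0,0]]]'; python3 st.py; python3 chk.py c25
```

```text
t: 37.13
tool_pos: [0.5794, -0.0296, 0.412]
orientation: [-2.209, -2.23, 0.003]
force: [-1.8, 0.7, -2.8]
opening: 0.0074
t 37.13 tcp [ 0.5794 -0.0296  0.412 ] F [-1.8  0.7 -2.8] op 0.0074 q [-0.14  0.08  1.53 -0.    1.54 -0.15]
toolx yaw 90.55 toolz [-2.7e-03  4.0e-04 -1.0e+00]
```

View pics/c25_s.png

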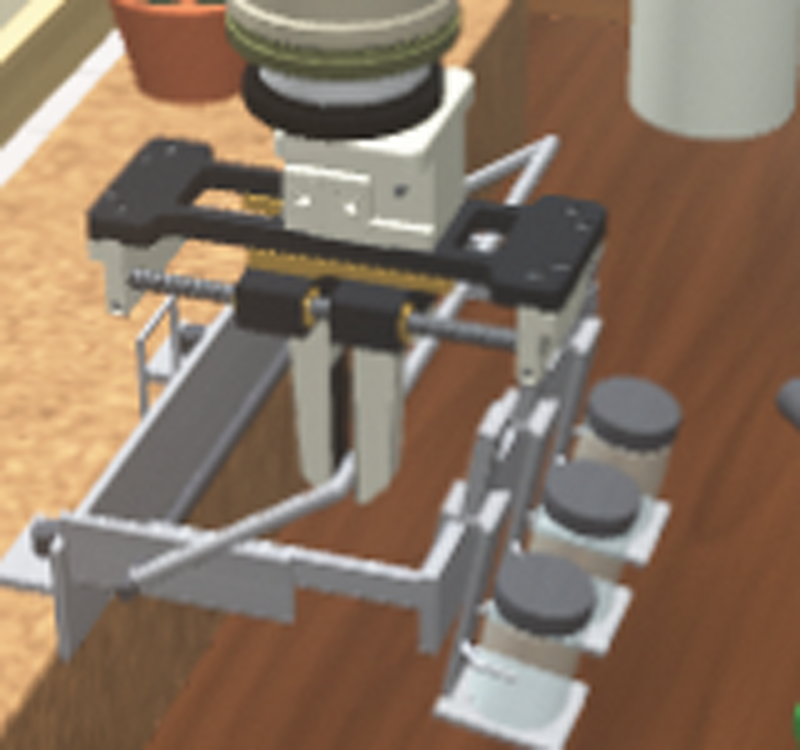

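```bash
python3 -m creep '[[[0,-0.3,0.5],[0,0,0]],[[0,-0.3,0.5],[0,0,0]],[[0,-0.2,0.5],[0,0,0]],[[0,-0.2,0.5],[0,0,0]],[[0,0,0],[0,0,0]]]'; python3 st.py;  python3 -m creep '[[[0,-0.2,0.5],[0,0,0]],[[0,-0.2,0.5],[0,0,0]],[[0,-0.1,0.5],[0,0,0]],[[0,-0.1,0.4],[0,0,0]],[[0,0,0],[0,0,0]]]'; python3 st.py; python3 chk.py c26
```

```text
t: 37.65
tool_pos: [0.5694, -0.0297, 0.3937]
orientation: [-2.21, -2.231, 0.002]
force: [-8.6, 0.3, 3.9]
opening: 0.0074
t 37.65 tcp [ 0.5694 -0.0297  0.3937] F [-8.6  0.3  3.9] op 0.0074 q [-0.14  0.06  1.59 -0.    1.5  -0.15]
toolx yaw 90.55 toolz [-2.3e-03  1.0e-04 -1.0e+00]
t: 38.07
tool_pos: [0.5629, -0.0298, 0.3731]
orientation: [-2.208, -2.229, 0.006]
force: [-9.2, 0.8, -2.3]
opening: 0.0075
t 38.07 tcp [ 0.5629 -0.0298  0.3731] F [-9.2  0.8 -2.3] op 0.0075 q [-0.14  0.05  1.63 -0.    1.47 -0.15]
toolx yaw 90.55 toolz [-5.3e-03  3.0e-04 -1.0e+00]
```

View pics/c26_s.png

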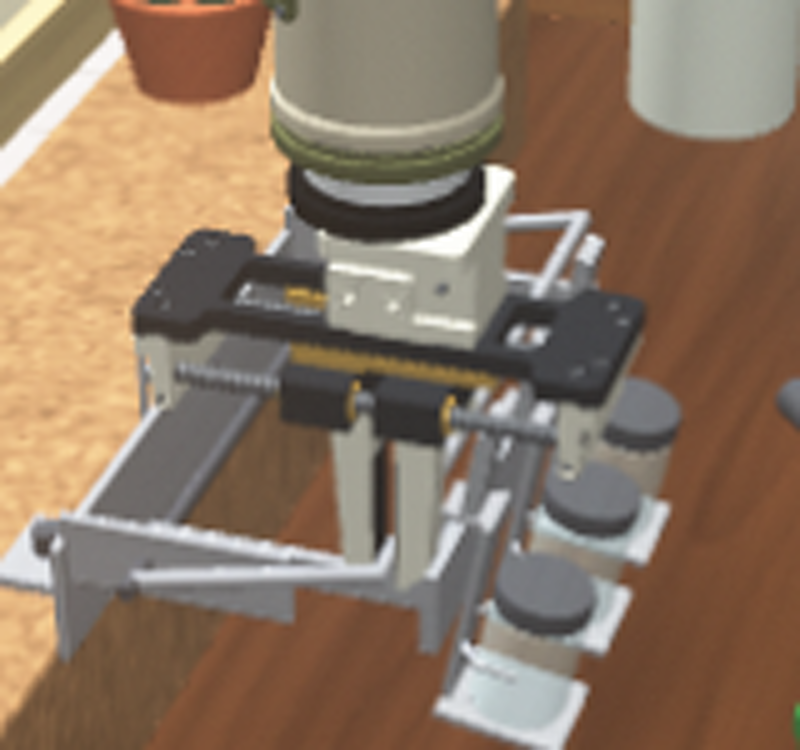

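```bash
python3 -m creep '[[[0,0,0.2],[0,0,0]],[[0,0,0.2],[0,0,0]],[[0,0,0],[0,0,0]],[[0,0,0],[0,0,0]]]'; python3 st.py; python3 -m creep '[[[0,0,0],[0,0,0]],[[0,0,0],[0,0,0]],[[0,0,0],[0,0,0]],[[0,0,0],[0,0,0]]]' 30 15; python3 -m creep '[[[0,0,-1],[0,0,0]],[[0,0,-3],[0,0,0]],[[0,0,-2],[0,0,0]],[[0,0,0],[0,0,0]],[[0,0,0],[0,0,0]],[[0,0,0],[0,0,0]]]' 0 15; python3 st.py; python3 ovr.py c27 0 0
```

```text
t: 38.5
tool_pos: [0.5626, -0.0297, 0.3699]
orientation: [-2.207, -2.228, 0.007]
force: [-14.1, 1.4, 5.2]
opening: 0.0068
t 38.5 tcp [ 0.5626 -0.0297  0.3699] F [-14.1   1.4   5.2] op 0.0068 q [-0.14  0.05  1.63 -0.    1.46 -0.15]
toolx yaw 90.55 toolz [-6.7e-03  4.0e-04 -1.0e+00]
t: 38.83
tool_pos: [0.5643, -0.03, 0.371]
orientation: [2.21, 2.231, 0.001]
force: [0.0, -0.1, -0.2]
opening: 0.0265
t: 39.33
tool_pos: [0.5639, -0.0299, 0.4308]
orientation: [2.211, 2.232, 0.0]
force: [0.5, -0.7, -0.2]
opening: 0.0004
t 39.33 tcp [ 0.5639 -0.0299  0.4308] F [ 0.5 -0.7 -0.2] op 0.0004 q [-0.14  0.03  1.55 -0.    1.56 -0.15]
toolx yaw 90.54 toolz [ 3.e-04 -1.e-04 -1.e+00]
```

View pics/c27_s.png

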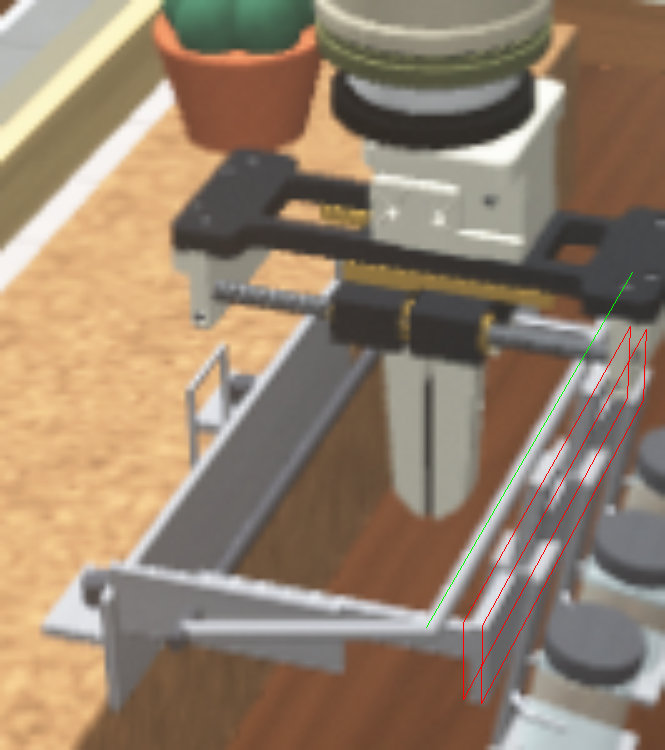

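```bash
python3 -m creep '[[[0,0,2],[0,0,0]],[[0,0,2],[0,0,0]],[[0,0,0.4],[0,0,0]],[[0,0,0.2],[0,0,0]],[[0,0,0],[0,0,0]]]'; python3 st.py;python3 -m creep '[[[0,0,0.2],[0,0,0]],[[0,0,0],[0,0,0]]]';python3 -m creep '[[[0,0,0.1],[0,0,0]],[[0,0,0],[0,0,0]]]'
```

```text
t: 39.85
tool_pos: [0.5634, -0.0297, 0.3843]
orientation: [-2.209, -2.231, 0.002]
force: [-1.2, -0.5, 0.9]
opening: 0.0005
t 39.85 tcp [ 0.5634 -0.0297  0.3843] F [-1.2 -0.5  0.9] op 0.0005 q [-0.14  0.05  1.62 -0.    1.48 -0.15]
toolx yaw 90.55 toolz [-2.6e-03  4.0e-04 -1.0e+00]
t: 40.02
tool_pos: [0.5635, -0.0297, 0.384]
orientation: [-2.21, -2.231, 0.001]
force: [-7.9, 0.7, 11.1]
opening: 0.0005
t: 40.18
tool_pos: [0.5634, -0.0297, 0.3838]
orientation: [-2.21, -2.232, 0.001]
force: [-11.0, 1.4, 16.6]
opening: 0.0007
```

The bar top is at z ≈ 0.198, the shut height, and it is rigid at 16 N. Retreating for a final look.

```bash
python3 -m creep '[[[0,0,-2],[0,0,0]],[[0,0,-3],[0,0,0]],[[0,0,-3],[0,0,0]],[[0,0,-3],[0,0,0]],[[0,-2,0],[0,0,0]],[[2,-3,0],[0,0,0]],[[3,-2.5,0],[0,0,0]],[[3,-2.5,0],[0,0,0]],[[3,-2.5,0],[0,0,0]],[[3,-2.5,0],[0,0,0]],[[3,0,0],[0,0,0]],[[0,0,0],[0,0,0]]]';python3 -m creep '[[[3,0,0],[0,0,0]],[[3,0,0],[0,0,0]],[[3,0,0],[0,0,0]],[[3,0,0],[0,0,0]],[[3,0,0],[0,0,0]],[[3,0,0],[0,0,0]],[[0,0,0],[0,0,0]],[[0,0,0],[0,0,0]]]'; python3 ovr.py c30 0 0; python3 chk.py c31; python3 - <<'E'
from h import *
cv2.imwrite("pics/full_s.png",read_camera("side")["img"][:,:,::-1]);cv2.imwrite("pics/full_t.png",read_camera("top")["img"][:,:,::-1])
E
```

```text
t: 41.18
tool_pos: [0.4106, 0.1423, 0.4917]
orientation: [-2.205, -2.236, -0.002]
force: [0.0, 0.6, -0.6]
opening: 0.0001
t: 41.85
tool_pos: [0.4106, 0.3196, 0.4906]
orientation: [-2.208, -2.234, 0.004]
force: [-0.1, -0.3, -0.2]
opening: 0.0005
```

View pics/c30_s.png

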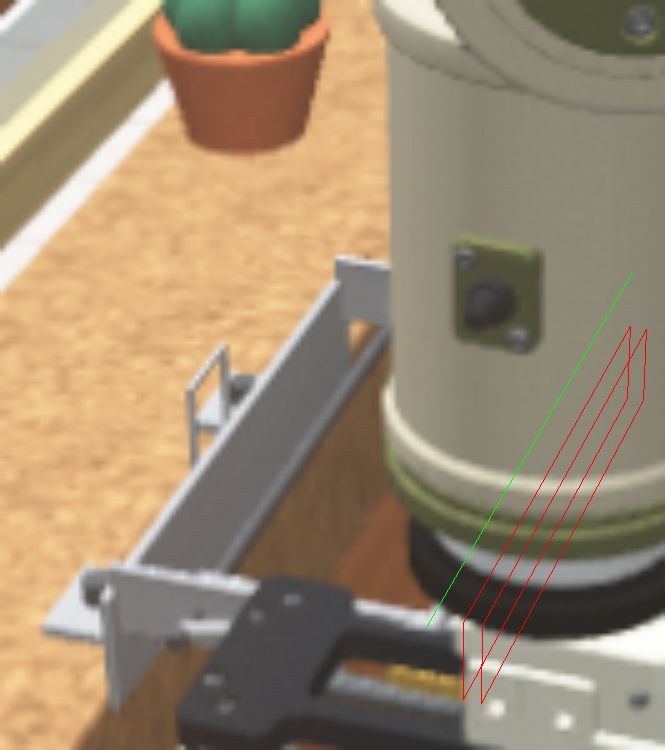

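View pics/c31_t.png

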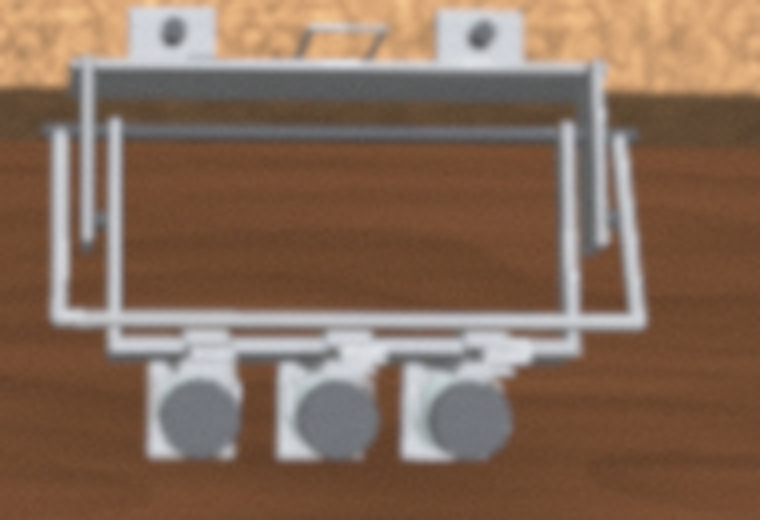

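View pics/full_s.png

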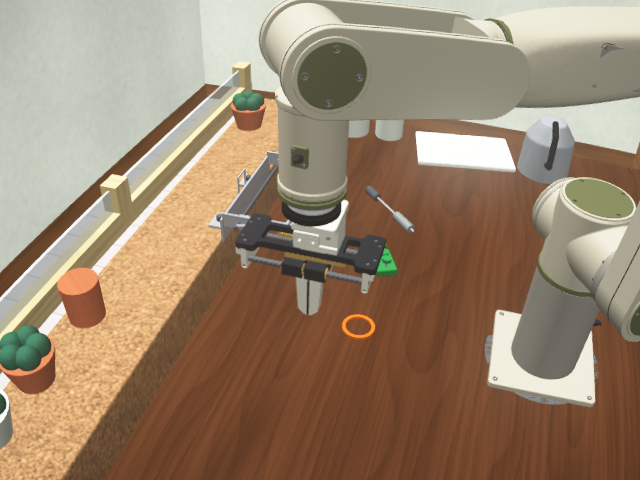

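View pics/full_t.png

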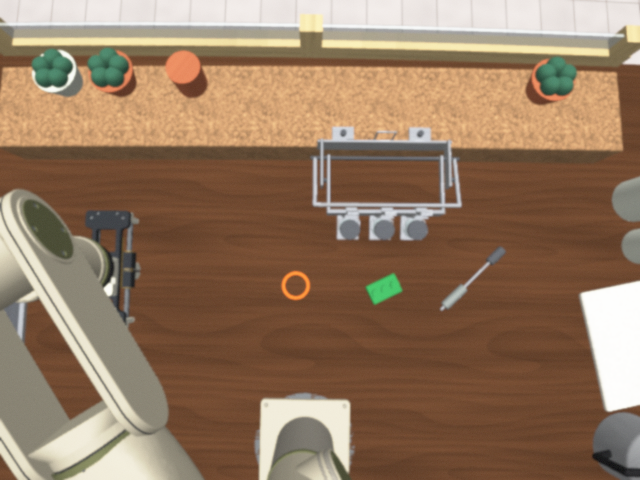

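```bash
python3 -m creep '[[[2,-2.5,0],[0,0,0]],[[2,-2.5,0],[0,0,0]],[[2,-2.5,0],[0,0,0]],[[2,-2.5,0],[0,0,0]],[[2,-2.5,0],[0,0,0]],[[2,-2.5,0],[0,0,0]],[[2,-2.5,0],[0,0,0]],[[0,0,0],[0,0,0]]]'; python3 ovr.py c32 0 0; python3 chk.py c33
```

```text
t: 42.82
tool_pos: [0.2309, 0.4588, 0.4921]
orientation: [-2.205, -2.234, -0.0]
force: [0.4, 0.6, 0.1]
opening: 0.0002
```

View pics/c32_s.png

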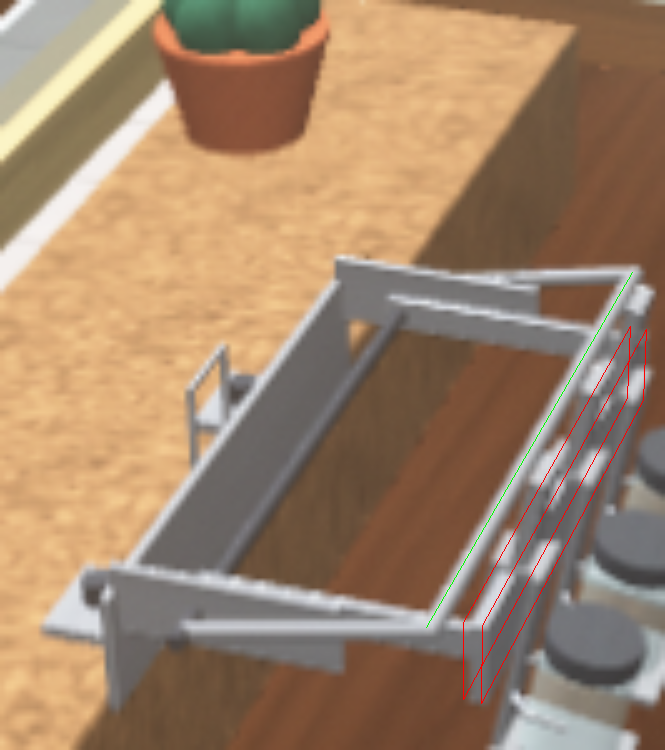

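View pics/c33_s.png

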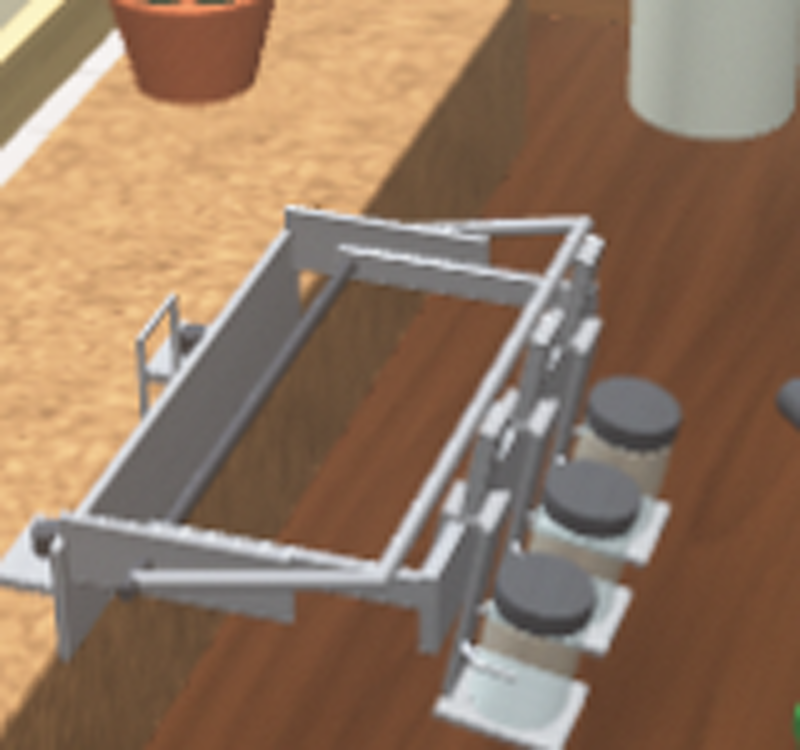

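The keeper bar lies on the shut prediction (ends at (435,625) and (635,270) in the enlarged crop) and the three jars hang on the room side.

```bash
python3 -c "
from plant import *
print(close_job())"
```

```text
the job is handed in; nothing more can be done
None
```

The job is done and handed in at about 43 s. The rail is seated, all three jars standing on the counter are hung, and the keeper bar is shut over the hooks.

- **Rail:** I pressed it down through its catch before touching any jar. It took three tries to stay on the edge, because the fingertips slid off it twice. It then stopped at its seated height of 0.18 m, was rigid at about 38 N, and the picture overlay at angle 0 agreed within 1–2 px.
- **Jars:** I hung them by their tabs at about −73, 0 and +77 mm from the rail's middle. All three are on the room side, with their hooks over the rail and tipped a few degrees as expected.
- **Keeper:** I swung it down by its end. The bar top is at the shut height of about 0.198 m and was rigid at about 16 N, and the overlay agrees within 1–2 px.
- **Bystanders:** The last top view shows the gasket ring, brush and green screw tray where they began.

No last check failed or disagreed. The catches were judged by position and stiffness, since there is no click to read.

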